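Tighten the lime press's hold-down nut with a spanner

ROBOT

A 6-joint arm with a two-finger parallel gripper is mounted at the origin on the work surface. World frame = base frame: x ahead of the robot, y to its left, z up, the work surface at z = 0. Lengths are in m, angles in rad, forces in N, time in s.
With the tool pointing down it reaches from about 0.3 to 0.95 m from the base axis. Payload 3.1 kg.
Tool frame: the origin (TCP) lies at the centre of the arm's flange, where the gripper is bolted on; the fingertips stand 173 mm ahead of it and the grasp point (between the pads) lies 155 mm ahead of it (bot.finger_overhang is the distance from the TCP to the fingertips, in m); x points along the fingers, z is the direction in which the jaws open and shut, and the axes are right-handed (so a half turn about x gives the same grasp; the last joint's range is limited). The gripper opens to 85 mm and grips with 20 to 120 N. Pads are 22 mm wide; open, the fingers measure 114 mm over their backs; the gripper's body (76 mm by 85 mm) begins 54 mm behind the grasp point. The pads swing forward as they close: fully open they stand 13 mm farther back than shut.
Start: joints at [-1.234, 0.308, 1.634, -0, 1.2, -0.07], TCP at [0.247, -0.574, 0.405] pointing down, gripper open.
Joint ranges: [-3.06, 3.06], [-0.79, 1.96], [0.05, 2.63], [-1.19, 4.34], [0.05, 2.64], [-2.94, 2.94]. Speed limits (rad/s): [2.79, 2.79, 3.14, 3.14, 3.14, 3.14].

INTERFACE

Orientations are given as a 3x3 rotation matrix whose columns are the frame's x, y, z axes.
In Python, from workcell import telemetry, camera, bot gives the robot as it stands. The module is installed in compiled form; this text tells all that it offers.
- The arm moves only by the tool jog_arm, never from a script. Its argument "series" is a list of rows, each a list of 4 numbers: the shift along the tool's x, y, z in mm, then the turn about the tool's x in rad. In form: [[x, y, z, turn], ...]. A call has 1 to 20 rows; each row is the pose to reach, as a shift and turn from the pose commanded when the call began, along the tool's axes at that moment; what a row does not reach only later rows make up. A row lasts 1/8 s, in which the tool goes at most 62.5 mm and 10.7 degrees, less where a joint would pass 70% of its speed; a pose out of reach is approached as far as the arm can. A call with a gripper value outside its range is refused whole. "jaw" is the closure in counts, from 0 (fully open) to 255 (shut), set as the call begins (left out, the last holds). The fingers move at their own pace and stop on an object; "squeeze" is the grip in N (left out, the last holds). Time passes only in rows, so rows that repeat a pose let the fingers close. It gives the time, the measured TCP pose, the force and the opening at its end, in the units of the state.
- telemetry.get_obs(): the state, without advancing time (a new reading comes with each control period).
- camera(name): name is "scene" or "top" or "wrist"; returns a dict with "color" (420x560x3 uint8, blue, green, red), "intrinsics" (3x3 intrinsics, pixels), "eye" and "orientation" of the camera in the world. Camera axes: x right, y up, looking along -z (the intrinsics and any distortion apply to the point x, -y, -z); pixel columns grow to the right and rows downward; lengths in m; the calibration is good to about 2 mm. A picture is of the moment at which its call begins. There is no depth.
- bot.close_job(): hands the job in, once; it reports no verdict.
The state is a dict: "clock": time; "q": joint angles; "dq": joint speeds; "effort": joint torques, N m; "tool_pos": TCP position; "tcp_rot": TCP orientation; "ft_force": force on the tool from outside, world axes, zero at the start; "torque": the same for the moment, N m; "width": finger opening in m.
Only numpy, scipy, OpenCV 4.12 (cv2) and the standard library are available. Lean on these libraries where they do the work, as an engineer would, in place of code of your own. Each camera call takes 0.05 s, during which the arm holds its last target.

TASK

The lime press on the counter has worked loose. Draw the open-ended spanner out from under the bamboo shelf, lay it flat on the counter in the open and let go, then take it up again by the handle so that its jaw is free, and use it, not your fingers, to turn the press's hold-down nut clockwise until it stops. Afterwards take the spanner off and lay it flat on the counter clear of the press, leaving the other kitchen things undisturbed.

Things in the scene. Friction and masses are not known exactly. Their poses are not given: they have to be found in the camera images.
- spanner_jaw (a point): Middle of the open jaw of a loose steel open-ended spanner (185 mm long, 16 mm thick, about 240 g), 8 mm above its underside. x points out of the jaw, the handle runs along -x, z is up. Two parallel prongs, 39 mm apart inside, 61 mm over their outsides, from the solid back 24 mm behind this point to 20 mm ahead of it. A fitted nut has its axis near this point.
- spanner_handle (a point): A point on the same spanner's handle, half-way up, 120 mm behind the jaw point; the handle is a straight bar 24 mm wide, 16 mm thick.
- spanner_end (a point): The handle's end face centre, 165 mm behind the jaw point, half-way up.
- spanner: The same spanner; its origin is on the underside below the jaw point, axes as there. At the start it lies flat on the counter, its handle under the shelf, its jaw sticking out beyond the shelf's +y side. It fits the nut with its x axis at the nut's x axis plus any multiple of 60 degrees; its underside then rests on the press's base plate, 20 mm above the counter.
- riser: Low bamboo shelf (fixed): board 260 mm along its x, 160 mm along its y, underside 98 mm and top 110 mm above the counter, on an end panel at each x end, open towards +y and -y. Origin on the counter under its centre; the board's +y edge, where the spanner's jaw sticks out, is at y = +80 mm.
- press: Hand lime press (fixed), aluminium and steel. Origin on the counter under the nut. Base plate 20 mm thick, 130 mm along x (centred), y from -55 to +190 mm. Column, radius 17 mm, 380 mm high, at y = +150 mm. A funnel (radius 45 mm, 105 to 165 mm high) at y = +82 mm keeps a gripper from coming down over the nut. Open towards -y, -x and +x for the spanner to swing.
- nut_center (a point): Centre, 30 mm above the counter, of the hexagonal steel hold-down nut on the press's base plate: 36 mm across flats, from 20 to 40 mm above the counter, topped by a cone and a 14 mm wide stud end up to 58 mm. The point turns with the nut: two opposite corners lie along its x axis, flats face its +y and -y.
- nut (a joint): Turn of the nut in rad; grows clockwise seen from above (tightening). It stops hard at 1.6 = tight. At the start it stands somewhere between 0.2 and 0.7. It is stiff (about 0.4 N m) and stays where it is left. In the jaw there is about 0.15 rad of free play either way.
- jar: Glass jar with bamboo cap, 84 mm wide, 90 mm high, standing on the shelf; origin under its centre. Leave alone.
- bottle: Silver aluminium bottle, 72 mm wide, 225 mm high; origin under its centre. Leave alone.
- tub: Red container with clip-on lid, 130 x 180 x 72 mm; origin under its centre. Leave alone.
- straws: Push dispenser of straws, 110 mm wide, 272 mm high; origin under its centre. Leave alone.
Mind the look-alikes: they are no part of the job. There is more than one size of the spanner; the job needs the middle-sized.

How it is judged:
By the outcome, as a careful person would: the job done as asked, in the order asked, and still so for the second after the job is handed in, with the robot touching nothing.
It also fails if it takes over 69 s, if anything falls off the work surface, if the arm or the gripper's body presses on something with over 40 N, if the wrist force passes 120 N, or if a joint passes its speed limit or range.

## Working session

There is one attempt and no reset: what is moved stays moved. The work goes in short steps, Python scripts to look and compute and a tool call to move; the robot and the scene stay as the last step left them, time stands still between calls to the robot, and variables do not carry over. Pictures are saved under pics/ and viewed, and the job is handed in when it is done.

Besides the shell and the picture viewer there is one more tool, called after ">>>" as name(argument=value, ...), one argument or row to a line, values as JSON. jog_arm: Moves the arm, as the interface text tells. Its arguments: {"type":"object","properties":{"series":{"type":"array"},"jaw":{"type":"number"},"squeeze":{"type":"number"}},"required":["series"]}

```bash
mkdir -p pics
cat > h.py <<'E'
import numpy as np, cv2
from workcell import telemetry, camera, bot
def snap(n,f):
    c=camera(n); cv2.imwrite('pics/'+f+'.png',c['color']); np.savez('pics/'+f+'.npz',K=c['intrinsics'],e=c['eye'],R=c['orientation'],**{k:v for k,v in c.items() if k not in('color','intrinsics','eye','orientation')}); return c
def ld(f):
    d=np.load('pics/'+f+'.npz',allow_pickle=True); return d['K'],d['e'],d['R']
def px2w(f,u,v,z):
    K,e,R=ld(f); d=np.array([(u-K[0,2])/K[0,0],-(v-K[1,2])/K[1,1],-1.]); w=R@d; return e+w*(z-e[2])/w[2]
def w2px(f,p):
    K,e,R=ld(f); c=R.T@(np.array(p)-e); return K[0,2]+K[0,0]*c[0]/-c[2], K[1,2]-K[1,1]*c[1]/-c[2]
def crop(f,x0,y0,x1,y1,s,o):
    i=cv2.imread('pics/'+f+'.png')[y0:y1,x0:x1]; cv2.imwrite('pics/'+o+'.png',cv2.resize(i,None,fx=s,fy=s,interpolation=cv2.INTER_CUBIC))
E
python3 - <<'E'
from h import *
for n in('scene','top','wrist'):
    c=snap(n,n+'0'); print(n,[k for k in c],c['intrinsics'].tolist(),c['eye'],np.round(c['orientation'],3).tolist())
o=telemetry.get_obs(); print({k:np.round(v,3).tolist() for k,v in o.items()})
print([a for a in dir(bot) if a[0]!='_'], bot.finger_overhang)
E
```

```text
scene ['color', 'intrinsics', 'eye', 'orientation'] [[457.5275213394501, 0.0, 278.4838776027165], [0.0, 457.5275213394501, 215.7639828989057], [0.0, 0.0, 1.0]] [ 1.1841256  -0.6651912   1.41040643] [[0.68, -0.613, 0.402], [0.733, 0.558, -0.39], [0.015, 0.56, 0.829]]
top ['color', 'intrinsics', 'eye', 'orientation'] [[521.652146846962, 0.0, 282.1919479204525], [0.0, 521.652146846962, 202.63597876147148], [0.0, 0.0, 1.0]] [ 0.34021776 -0.06467202  1.5417444 ] [[-0.008, 0.99, -0.144], [-1.0, -0.008, -0.003], [-0.004, 0.144, 0.99]]
wrist ['color', 'intrinsics', 'eye', 'orientation'] [[346.30931173584185, 0.0, 280.1575508611182], [0.0, 346.30931173584185, 213.15708486173872], [0.0, 0.0, 1.0]] [ 0.30835328 -0.54858295  0.37349145] [[0.396, 0.886, 0.241], [-0.918, 0.382, 0.102], [-0.002, -0.261, 0.965]]
{'clock': 0.15, 'q': [-1.234, 0.309, 1.635, 0.0, 1.2, -0.07], 'dq': [0.002, -0.002, -0.004, 0.001, 0.0, 0.001], 'effort': [0.0, -41.58, -27.715, -0.0, 0.006, 0.0], 'tool_pos': [0.247, -0.574, 0.404], 'tcp_rot': [[-0.001, 0.918, 0.396], [0.002, 0.396, -0.918], [-1.0, 0.0, -0.002]], 'ft_force': [0.134, -0.477, -0.041], 'torque': [0.051, -0.029, -0.009], 'width': 0.085}
['Unreachable', 'close_job', 'finger_overhang'] 0.1734
```

View pics/top0.png

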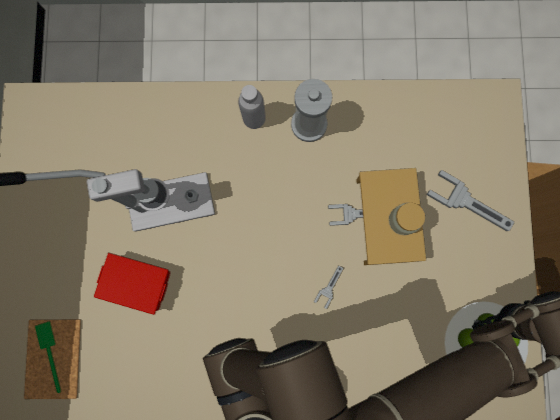

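View pics/scene0.png

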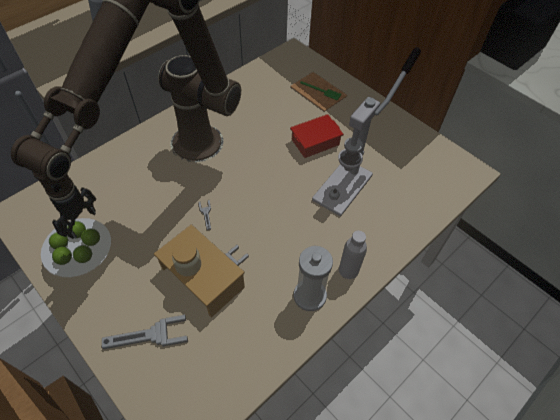

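View pics/wrist0.png

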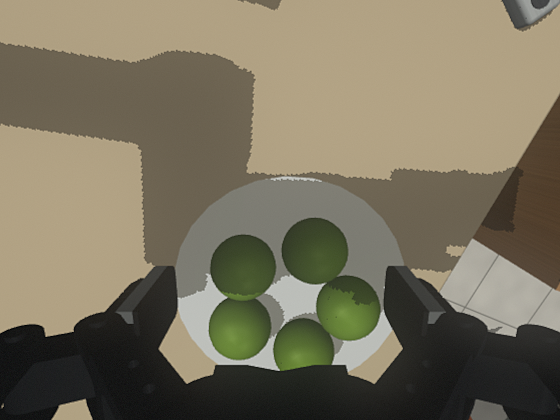

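Run:
```python
from h import *
crop('top0',310,150,440,280,5,'c1'); crop('top0',90,150,230,250,5,'c2')
crop('scene0',150,210,270,320,5,'c3'); crop('scene0',300,140,390,220,7,'c4')
```

```text
(no output)
```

View pics/c1.png

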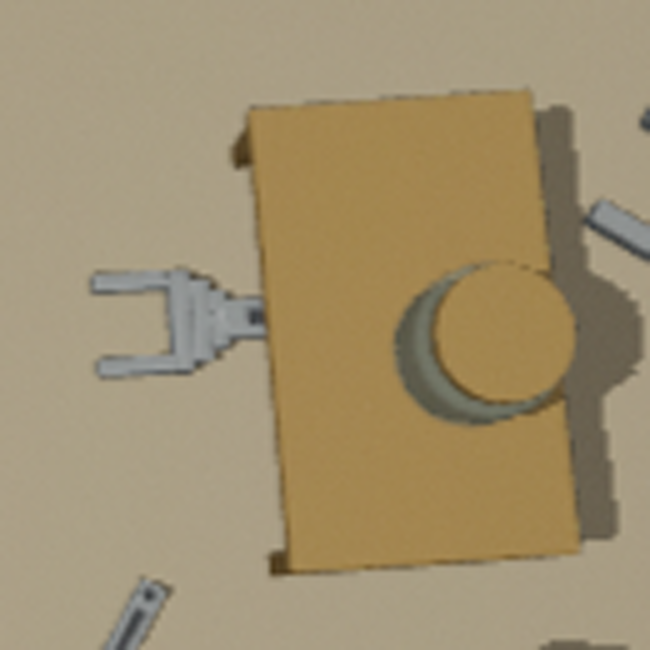

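View pics/c2.png

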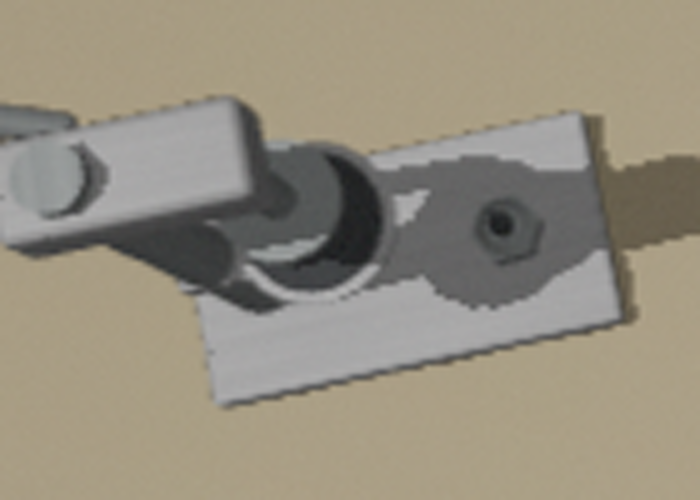

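View pics/c3.png

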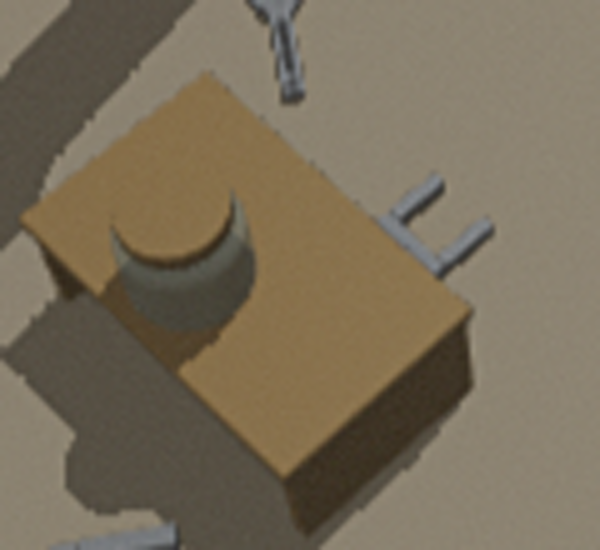

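View pics/c4.png

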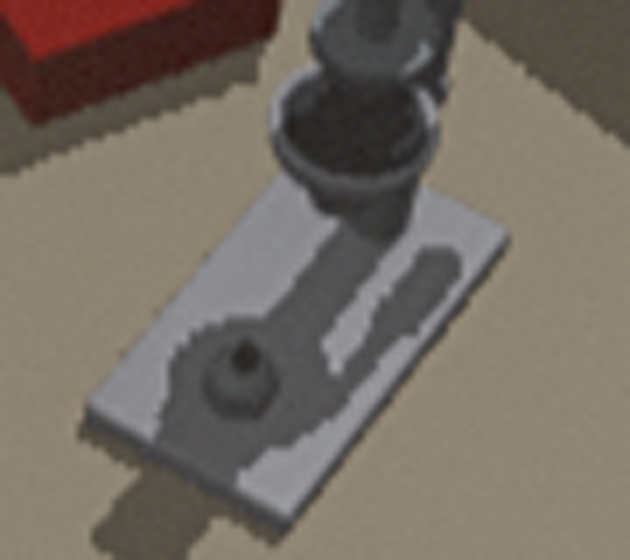

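Run:
```python
from h import *
def T(c,z,o,s=5): 
    return px2w('top0',o[0]+(c[0]+.5)/s-.5,o[1]+(c[1]+.5)/s-.5,z)
o=(310,150)
for n,c,z in [('tipA',(90,272),.016),('tipB',(98,379),.016),('backA in',(168,288),.016),('backB in',(172,360),.016),('hA',(264,297),.016),('hB',(268,338),.016),
 ('b1',(248,108),.11),('b2',(530,90),.11),('b3',(580,553),.11),('b4',(288,574),.11),('jar',(505,335),.2)]:
    print(n,np.round(T(c,z,o),4))
o=(90,150)
for n,c,z in [('p1',(583,112),.02),('p2',(623,321),.02),('p3',(220,407),.02),('stud',(500,223),.058)]:
    print(n,np.round(T(c,z,o),4))
for s,(u,v),z in [('stud_s',(300+245/7,140+352/7),.058),('pl',(300+90/7,140+405/7),.02),('pr',(300+283/7,140+525/7),.02),('pb',(300+508/7,140+237/7),.02)]:
    print(s,np.round(px2w('scene0',u,v,z),4))
for s,(u,v),z in [('tipA?',(150+490/5,210+222/5),.016),('tipB',(150+437/5,210+178/5),.016)]:
    print(s,np.round(px2w('scene0',u,v,z),4))
for n,c,z in [('bottle',(250,93),.22),('straws',(313,97),.2),('tub a',(112,254),.072),('tub b',(169,264),.072),('tubc',(155,313),.072)]: print(n,np.round(px2w('top0',*c,z),3))
```

```text
tipA [ 0.557  -0.1937  0.016 ]
tipB [ 0.4935 -0.1971  0.016 ]
backA in [ 0.5471 -0.2395  0.016 ]
backB in [ 0.5043 -0.2408  0.016 ]
hA [ 0.5412 -0.296   0.016 ]
hB [ 0.5169 -0.2976  0.016 ]
b1 [ 0.6355 -0.276   0.11  ]
b2 [ 0.6444 -0.434   0.11  ]
b3 [ 0.3866 -0.4497  0.11  ]
b4 [ 0.3765 -0.2902  0.11  ]
jar [ 0.4961 -0.3921  0.2   ]
p1 [0.6556 0.1657 0.02  ]
p2 [0.5301 0.1405 0.02  ]
p3 [0.4814 0.3761 0.02  ]
stud [0.5829 0.207  0.058 ]
stud_s [0.5862 0.2045 0.058 ]
pl [0.5377 0.1407 0.02  ]
pr [0.6611 0.1603 0.02  ]
pb [0.6132 0.3976 0.02  ]
tipA? [ 0.5557 -0.1975  0.016 ]
tipB [ 0.5038 -0.2019  0.016 ]
bottle [0.826 0.022 0.22 ]
straws [ 0.821 -0.145  0.2  ]
tub a [0.412 0.42  0.072]
tub b [0.383 0.259 0.072]
tubc [0.249 0.294 0.072]
```

```bash
cat >> h.py <<'E'
def rel(p,yaw_deg,R=None,p0=None):
    """row for tcp world target p, tool-y heading yaw_deg (tool down), from current measured pose"""
    o=telemetry.get_obs(); R=np.array(o['tcp_rot']) if R is None else R; p0=np.array(o['tool_pos']) if p0 is None else p0
    s=R.T@(np.array(p)-p0)*1000
    y0=np.degrees(np.arctan2(R[1,1],R[0,1])); t=-(yaw_deg-y0); t=(t+180)%360-180
    return [round(float(a),1) for a in s]+[round(float(np.radians(t)),4)]
def st():
    o=telemetry.get_obs(); R=np.array(o['tcp_rot'])
    print('t',round(o['clock'],2),'p',np.round(o['tool_pos'],4),'yawy',round(float(np.degrees(np.arctan2(R[1,1],R[0,1]))),2),'F',np.round(o['ft_force'],1),'w',round(float(o['width']),4),'q',np.round(o['q'],2))
E
python3 -c "
from h import *
st(); print(rel([.526,-.225,.34],92.1)); print(px2w('top0',330,287,.01))"
```

```text
t 0.15 p [ 0.2472 -0.5737  0.4037] yawy 23.31 F [ 0.1 -0.5 -0. ] w 0.0854 q [-1.23  0.31  1.63  0.    1.2  -0.07]
[64.1, 394.0, -209.8, -1.2007]
[ 0.3148486  -0.19624475  0.01      ]
```

>>> jog_arm(
  series=[
    [-15, 20, -10, -0.06],
    [-20, 60, -32, -0.2],
    [-20, 110, -58, -0.36],
    [-20, 160, -85, -0.52],
    [-20, 210, -112, -0.68],
    [-10, 260, -138, -0.84],
    [5, 310, -165, -1.0],
    [30, 350, -187, -1.12],
    [55, 380, -203, -1.18],
    [64, 394, -210, -1.2],
    [64, 394, -210, -1.2],
  ],
  jaw=0,
)

```text
clock: 1.52
tool_pos: [0.5263, -0.2243, 0.3408]
tcp_rot: [[-0.001, -0.038, 0.999], [0.0, 0.999, 0.038], [-1.0, 0.0, -0.001]]
ft_force: [-1.0, -0.2, 0.2]
width: 0.0854
```

Run:
```python
from h import *
st(); c=snap('wrist','w1'); c=snap('top','t1'); print(ld('w1'))
print([np.round(w2px('w1',p),1).tolist() for p in ([.557,-.1937,.016],[.4935,-.1971,.016],[.526,-.2154,.016])])
```

```text
t 1.52 p [ 0.5263 -0.2243  0.3408] yawy 92.19 F [-1.  -0.2  0.2] w 0.0854 q [-0.48  0.28  1.81 -0.    1.05 -0.52]
(array([[346.30931174,   0.        , 280.15755086],
       [  0.        , 346.30931174, 213.15708486],
       [  0.        ,   0.        ,   1.        ]]), array([ 0.52415195, -0.15927137,  0.31072185]), array([[ 9.99270842e-01, -3.68055153e-02, -1.01557132e-02],
       [ 3.81806134e-02,  9.64371245e-01,  2.61783008e-01],
       [ 1.58819344e-04, -2.61979878e-01,  9.65073323e-01]]))
[[317.2, 162.7], [242.3, 163.9], [279.8, 186.5]]
```

View pics/w1.png

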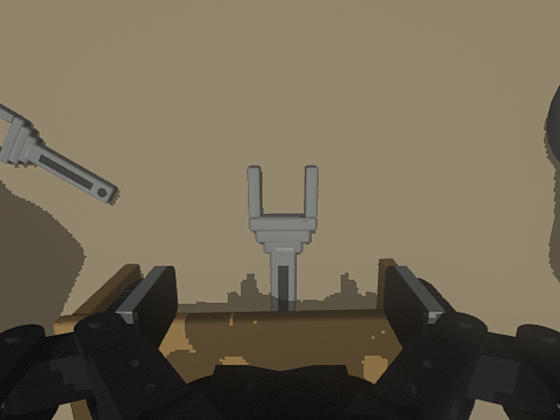

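Run:
```python
from h import *
crop('w1',230,150,340,320,4,'c5')
for u,v,z in [(247,167,.016),(318,167,.016),(248,226,.016),(318,226,.016),(282,312,.11),(282,312,.098),(270,285,.016),(297,285,.016)]: print(u,v,np.round(px2w('w1',u,v,z),4))
```

```text
247 167 [ 0.4975 -0.1996  0.016 ]
318 167 [ 0.5579 -0.1973  0.016 ]
248 226 [ 0.4991 -0.2522  0.016 ]
318 226 [ 0.5614 -0.2498  0.016 ]
282 312 [ 0.53   -0.2803  0.11  ]
282 312 [ 0.5304 -0.2875  0.098 ]
270 285 [ 0.5204 -0.3091  0.016 ]
297 285 [ 0.5456 -0.3081  0.016 ]
```

View pics/c5.png

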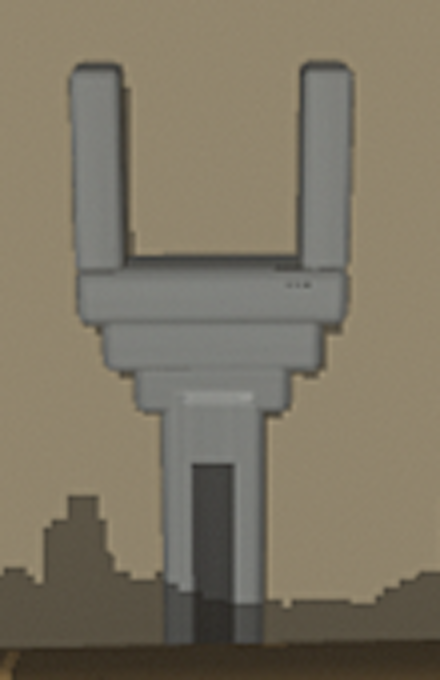

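Run:
```python
from h import *
o=telemetry.get_obs(); R=np.array(o['tcp_rot']); p=np.array(o['tool_pos'])
for L in (.155,.16,.173,.186):
  print(L,[np.round(w2px('w1',p+R@np.array([L,y,z])),1).tolist() for y in(-.011,.011) for z in (-.0427,.0427)])
crop('w1',100,240,200,340,5,'c6')
st(); print(rel([.5287,-.222,.176],92.6))
```

```text
0.155 [[173.3, 318.7], [384.7, 319.3], [168.8, 268.4], [389.3, 269.0]]
0.16 [[176.9, 312.1], [381.2, 312.7], [172.7, 263.3], [385.5, 263.8]]
0.173 [[185.1, 296.7], [373.2, 297.3], [181.7, 251.4], [376.8, 251.9]]
0.186 [[192.2, 283.7], [366.3, 284.1], [189.2, 241.3], [369.5, 241.8]]
t 1.62 p [ 0.5261 -0.2259  0.3419] yawy 92.04 F [-0.6  0.1  0.2] w 0.0851 q [-0.48  0.28  1.81 -0.    1.05 -0.52]
[165.9, 4.1, 2.6, -0.0097]
```

View pics/c6.png

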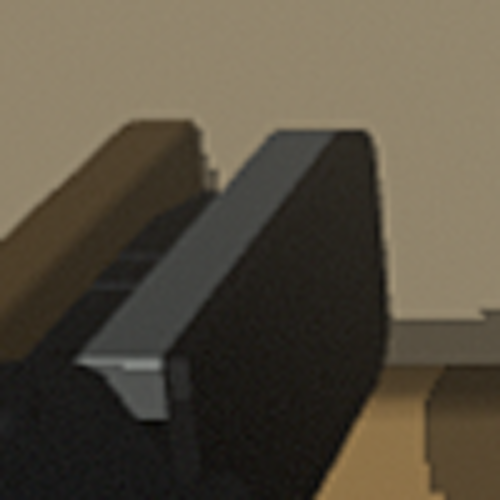

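>>> jog_arm(
  series=[
    [20, 3, 2.5, -0.008],
    [60, 3, 2.5, -0.008],
    [105, 3, 2.5, -0.008],
    [140, 3, 2.5, -0.008],
    [160, 3, 2.5, -0.008],
    [169, 3, 2.5, -0.008],
    [169, 3, 2.5, -0.008],
  ],
  jaw=0,
)

```text
clock: 2.5
tool_pos: [0.5287, -0.2228, 0.1722]
tcp_rot: [[0.001, -0.043, 0.999], [-0.0, 0.999, 0.043], [-1.0, -0.0, 0.001]]
ft_force: [-0.7, 0.2, 0.4]
width: 0.0853
```

>>> jog_arm(
  series=[
    [0, 0, 0, 0],
    [0, 0, 0, 0],
    [0, 0, 0, 0],
    [0, 0, 0, 0],
  ],
  jaw=255,
  squeeze=60,
)

```text
clock: 3.0
tool_pos: [0.5294, -0.2226, 0.1736]
tcp_rot: [[0.003, -0.044, 0.999], [-0.001, 0.999, 0.044], [-1.0, -0.002, 0.003]]
ft_force: [-0.5, -0.3, 6.1]
width: 0.0592
```

Run:
```python
from h import *
st(); c=snap('wrist','w2')
```

```text
t 3.0 p [ 0.5294 -0.2226  0.1736] yawy 92.52 F [-0.5 -0.3  6.1] w 0.0592 q [-0.47  0.53  1.87 -0.    0.74 -0.52]
```

View pics/w2.png

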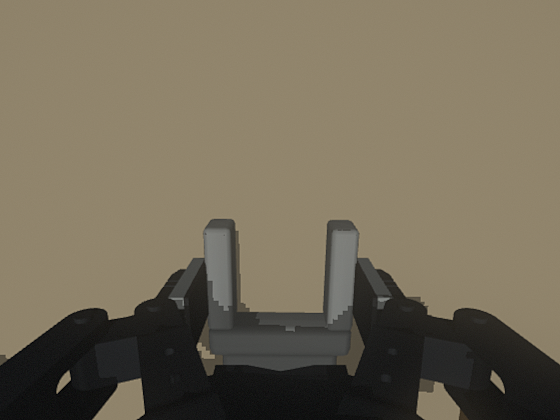

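>>> jog_arm(
  series=[
    [-3, 0, 0, 0],
    [-5, 8, 0, 0],
    [-5, 25, 0, 0],
    [-5, 50, 0, 0],
    [-5, 80, 0, 0],
    [-5, 110, 0, 0],
    [-5, 140, 0, 0],
    [-5, 170, 0, 0],
    [-5, 195, 0, 0],
    [-5, 210, 0, 0],
    [-5, 215, 0, 0],
    [-3, 215, 0, 0],
    [-1, 215, 0, 0],
    [-1, 215, 0, 0],
  ],
)

```text
clock: 4.8
tool_pos: [0.5193, -0.0079, 0.1736]
tcp_rot: [[-0.0, -0.043, 0.999], [0.0, 0.999, 0.043], [-1.0, 0.0, -0.0]]
ft_force: [-2.3, 3.2, 6.6]
width: 0.0593
```

Run:
```python
from h import *
st(); c=snap('wrist','w3'); snap('scene','s3')
```

```text
t 4.8 p [ 0.5193 -0.0079  0.1736] yawy 92.47 F [-2.3  3.2  6.6] w 0.0593 q [-0.1   0.45  2.    0.    0.69 -0.14]
```

View pics/w3.png

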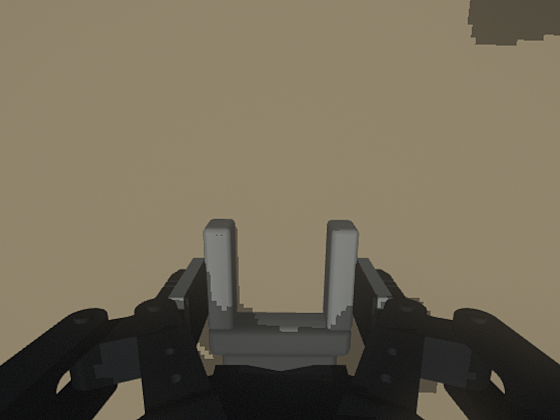

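View pics/s3.png

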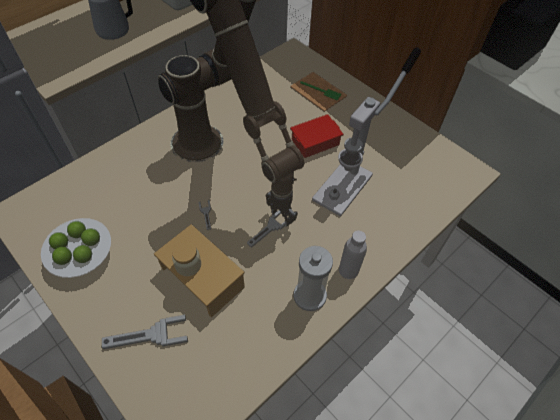

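>>> jog_arm(
  series=[
    [0, 0, 0, 0],
    [0, 0, 0, 0],
    [0, 0, 0, 0],
  ],
  jaw=0,
)

```text
clock: 5.28
tool_pos: [0.519, -0.0077, 0.1726]
tcp_rot: [[0.0, -0.043, 0.999], [-0.0, 0.999, 0.043], [-1.0, -0.0, 0.0]]
ft_force: [1.1, 0.2, 0.5]
width: 0.0854
```

Run:
```python
from h import *
st(); print(px2w('top0',138,174,.36),px2w('top0',138,174,.38)); print(rel([.57,.1,.33],101))
```

```text
t 5.28 p [ 0.519  -0.0077  0.1726] yawy 92.49 F [1.1 0.2 0.5] w 0.0854 q [-0.1   0.46  2.   -0.    0.69 -0.14]
[0.58182134 0.27184583 0.36      ] [0.57773241 0.26615056 0.38      ]
[-157.4, 105.4, 55.6, -0.1485]
```

>>> jog_arm(
  series=[
    [-15, 0, 0, 0],
    [-50, 0, 0, 0],
    [-95, 10, 5, -0.02],
    [-130, 35, 18, -0.05],
    [-150, 65, 35, -0.1],
    [-157, 90, 48, -0.14],
    [-157, 105, 56, -0.15],
    [-157, 105, 56, -0.15],
  ],
)

```text
clock: 6.28
tool_pos: [0.5702, 0.1006, 0.3296]
tcp_rot: [[-0.0, -0.194, 0.981], [-0.0, 0.981, 0.194], [-1.0, -0.0, -0.0]]
ft_force: [-0.5, -0.2, -0.5]
width: 0.0854
```

Run:
```python
from h import *
st(); c=snap('wrist','w4'); snap('top','t4'); st()
print(w2px('w4',[.583,.207,.04]))
```

```text
t 6.28 p [0.5702 0.1006 0.3296] yawy 101.18 F [-0.5 -0.2 -0.5] w 0.0854 q [ 0.1   0.3   1.8  -0.    1.03 -0.1 ]
t 6.38 p [0.5696 0.0995 0.3288] yawy 101.11 F [-0.1 -0.1 -0.7] w 0.0855 q [ 0.1   0.3   1.81 -0.    1.03 -0.1 ]
(np.float64(327.5611738759247), np.float64(64.01207496818944))
```

View pics/w4.png

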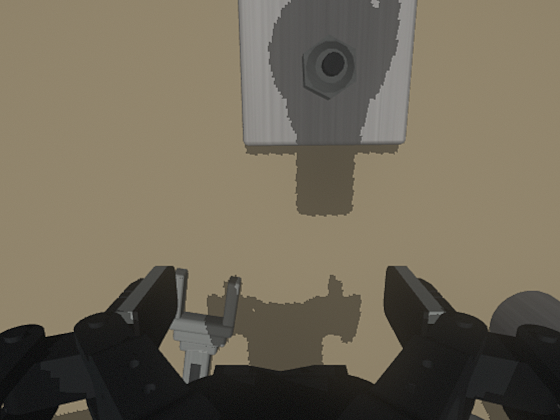

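View pics/t4.png

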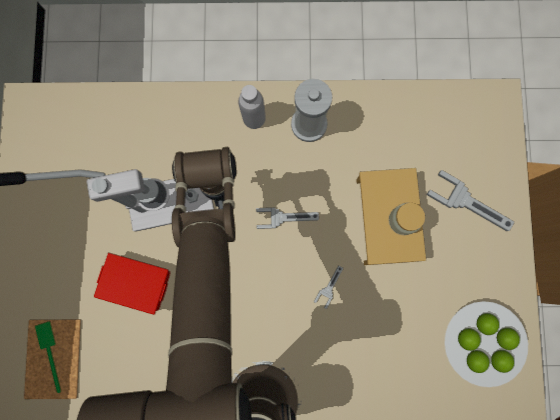

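Run:
```python
from h import *
crop('w4',290,25,370,105,8,'c7'); crop('t4',250,195,330,240,9,'c8')
i=cv2.imread('pics/c7.png'); cv2.imwrite('pics/c7.png',cv2.convertScaleAbs(i,alpha=1.8,beta=0))
```

```text
(no output)
```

View pics/c7.png

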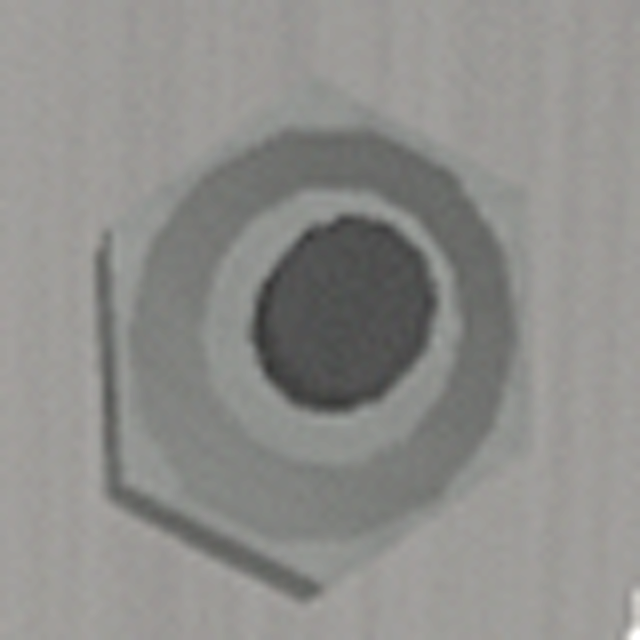

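View pics/c8.png

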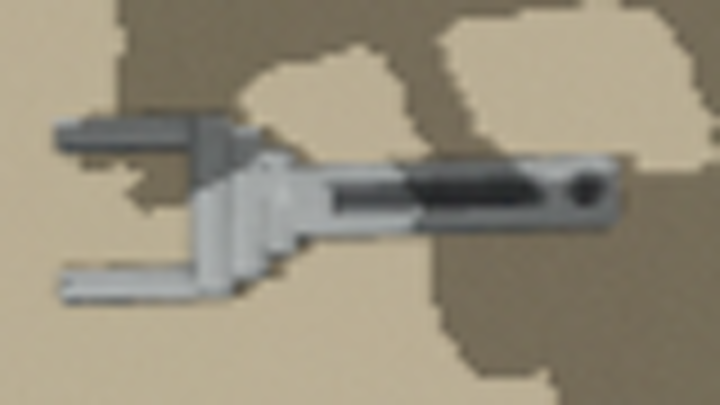

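Run:
```python
from h import *
P=[]
for c in [(315,80),(522,190),(530,448),(322,580),(118,478),(108,230)]:
    P.append(px2w('w4',290+(c[0]+.5)/8-.5,25+(c[1]+.5)/8-.5,.04)[:2])
P=np.array(P); ce=P.mean(0); d=P-ce
print('ctr',ce,'r',np.round(np.hypot(*d.T)*1000,1),'ang',np.round(np.degrees(np.arctan2(d[:,1],d[:,0])),1))
a=np.arctan2(d[:,1],d[:,0]); print('hex ang mod60',np.degrees(np.angle(np.mean(np.exp(6j*a))))/6)
for c in [(244,144),(406,143)]: print('plate front',px2w('w4',*c,.02))
print('stud top',px2w('w4',290+345/8,25+315/8,.058))
S={}
for n,c in [('tA',(55,120)),('tB',(61,303)),('eA',(618,155)),('eB',(613,230)),('nA',(300,165)),('nB',(300,237))]:
    S[n]=px2w('t4',250+(c[0]+.5)/9-.5,195+(c[1]+.5)/9-.5,.016)[:2]; print(n,np.round(S[n],4))
t=(S['tA']+S['tB'])/2; e=(S['eA']+S['eB'])/2; print(t,e,np.hypot(*(t-e)),np.degrees(np.arctan2(*(t-e)[::-1])))
for n,c in [('tA',(181,270)),('tB',(237,279))]: print(n,px2w('w4',*c,.016))
st()
```

```text
ctr [0.58468212 0.20556041] r [20.4 20.7 20.9 20.1 20.8 20.4] ang [ 104.3   45.8  -14.4  -75.9 -135.1  166.3]
hex ang mod60 -14.837211098422118
plate front [0.53340985 0.14008674 0.02      ]
plate front [0.65927567 0.16576105 0.02      ]
stud top [0.58482759 0.2045329  0.058     ]
tA [0.5472 0.0188]
tB [0.4869 0.0168]
eA [ 0.5341 -0.1656]
eB [ 0.5094 -0.1636]
nA [ 0.5316 -0.0615]
nB [ 0.5079 -0.0613]
[0.51706268 0.01780359] [ 0.52172688 -0.16459305] 0.1824562661334885 91.4648326493075
tA [0.49656192 0.02043225 0.016     ]
tB [0.54675135 0.02144185 0.016     ]
t 6.38 p [0.5696 0.0995 0.3288] yawy 101.11 F [-0.1 -0.1 -0.7] w 0.0855 q [ 0.1   0.3   1.81 -0.    1.03 -0.1 ]
```

Run:
```python
from h import *
print(rel([.522,-.12,.31],92.)); print(rel([.522,-.12,.1755],92.))
```

```text
[19.1, -206.2, -88.9, 0.1589]
[153.6, -206.2, -88.6, 0.1589]
```

>>> jog_arm(
  series=[
    [0, -15, -7, 0.02],
    [0, -45, -20, 0.05],
    [0, -90, -39, 0.08],
    [0, -135, -58, 0.12],
    [10, -175, -76, 0.15],
    [20, -198, -86, 0.16],
    [30, -206, -89, 0.16],
    [60, -206, -89, 0.16],
    [105, -206, -89, 0.16],
    [135, -206, -89, 0.16],
    [150, -206, -89, 0.16],
    [153, -206, -89, 0.16],
    [153, -206, -89, 0.16],
  ],
)

```text
clock: 8.0
tool_pos: [0.5233, -0.1194, 0.1775]
tcp_rot: [[0.002, -0.034, 0.999], [-0.0, 0.999, 0.034], [-1.0, -0.001, 0.002]]
ft_force: [0.2, 0.6, 0.2]
width: 0.0852
```

Run:
```python
from h import *
st(); c=snap('wrist','w5')
```

```text
t 8.0 p [ 0.5233 -0.1194  0.1775] yawy 91.95 F [0.2 0.6 0.2] w 0.0852 q [-0.31  0.47  1.96  0.    0.71 -0.34]
```

View pics/w5.png

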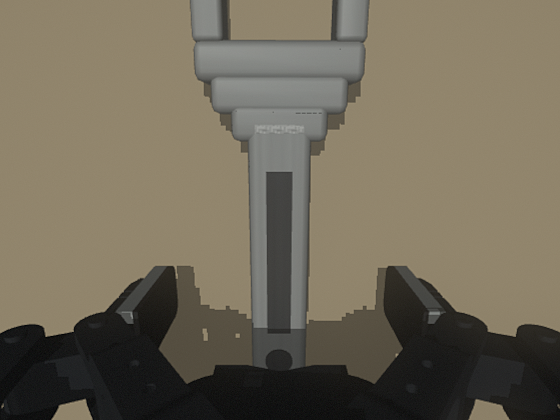

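>>> jog_arm(
  series=[
    [1.5, 0, 0, 0],
    [1.5, 0, 0, 0],
    [1.5, 0, 0, 0],
    [1.5, 0, 0, 0],
    [1.5, 0, 0, 0],
    [1.5, 0, 0, 0],
  ],
  jaw=255,
  squeeze=100,
)

```text
clock: 8.8
tool_pos: [0.523, -0.1194, 0.1759]
tcp_rot: [[0.001, -0.034, 0.999], [-0.0, 0.999, 0.034], [-1.0, -0.0, 0.001]]
ft_force: [-1.5, 0.0, 4.8]
width: 0.0214
```

Run:
```python
from h import *
st(); c=snap('wrist','w6')
```

```text
t 8.8 p [ 0.523  -0.1194  0.1759] yawy 91.95 F [-1.5  0.   4.8] w 0.0214 q [-0.31  0.47  1.96  0.    0.71 -0.34]
```

View pics/w6.png

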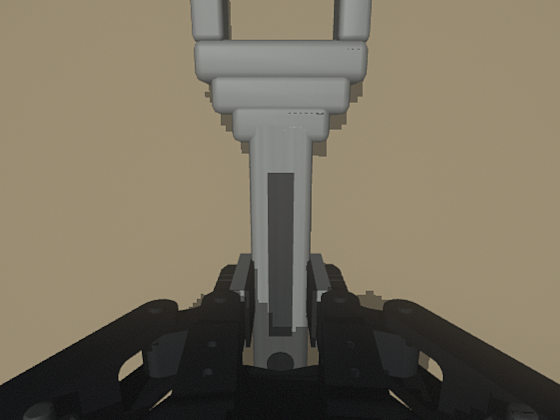

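Run:
```python
from h import *
o=telemetry.get_obs(); R=np.array(o['tcp_rot']); p=np.array(o['tool_pos'])
for u,v in [(281,40),(281,2),(192,5),(370,5),(195,60),(366,60),(250,200),(311,200)]:
    w=px2w('w6',u,v,.016); print(u,v,np.round(w,4),'tool mm',np.round(R.T@(w-p)*1000,1))
```

```text
281 40 [ 0.5207 -0.0283  0.016 ] tool mm [159.9  91.1   0.7]
281 2 [ 0.5203 -0.0167  0.016 ] tool mm [159.9 102.7   0.7]
192 5 [ 0.4906 -0.0186  0.016 ] tool mm [159.9 101.8 -29. ]
370 5 [ 0.55   -0.0166  0.016 ] tool mm [159.9 101.8  30.4]
195 60 [ 0.4911 -0.0356  0.016 ] tool mm [159.9  84.8 -29.1]
366 60 [ 0.5504 -0.0336  0.016 ] tool mm [159.9  84.8  30.2]
250 200 [ 0.5107 -0.0848  0.016 ] tool mm [159.9  35.  -11.2]
311 200 [ 0.5342 -0.084   0.016 ] tool mm [159.9  35.   12.3]
```

Run:
```python
from h import *
print(rel([.63,.0364,.211],105.2))
```

```text
[-35.1, 152.1, 112.3, -0.2314]
```

>>> jog_arm(
  series=[
    [-8, 0, 0, 0],
    [-22, 2, 2, 0],
    [-32, 10, 8, -0.01],
    [-35, 26, 19, -0.04],
    [-35, 48, 35, -0.08],
    [-35, 72, 53, -0.12],
    [-35, 96, 71, -0.16],
    [-35, 120, 89, -0.2],
    [-35, 140, 103, -0.22],
    [-35, 150, 110, -0.23],
    [-35, 152, 112, -0.23],
    [-35, 152, 112, -0.23],
  ],
)

```text
clock: 10.35
tool_pos: [0.6291, 0.0361, 0.2099]
tcp_rot: [[-0.001, -0.261, 0.965], [-0.0, 0.965, 0.261], [-1.0, -0.0, -0.001]]
ft_force: [0.3, -0.6, -2.5]
width: 0.0213
```

Run:
```python
from h import *
st(); c=snap('wrist','w7'); snap('scene','s7'); st()
crop('s7',270,140,390,240,6,'c9')
```

```text
t 10.35 p [0.6291 0.0361 0.2099] yawy 105.11 F [ 0.3 -0.6 -2.5] w 0.0213 q [-0.01  0.55  1.73 -0.    0.86 -0.28]
t 10.45 p [0.629  0.0356 0.21  ] yawy 105.07 F [ 0.3 -0.2 -1.3] w 0.0211 q [-0.01  0.55  1.73 -0.    0.86 -0.28]
```

View pics/w7.png

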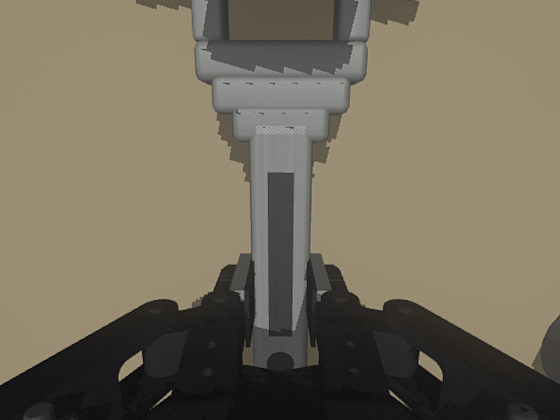

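View pics/c9.png

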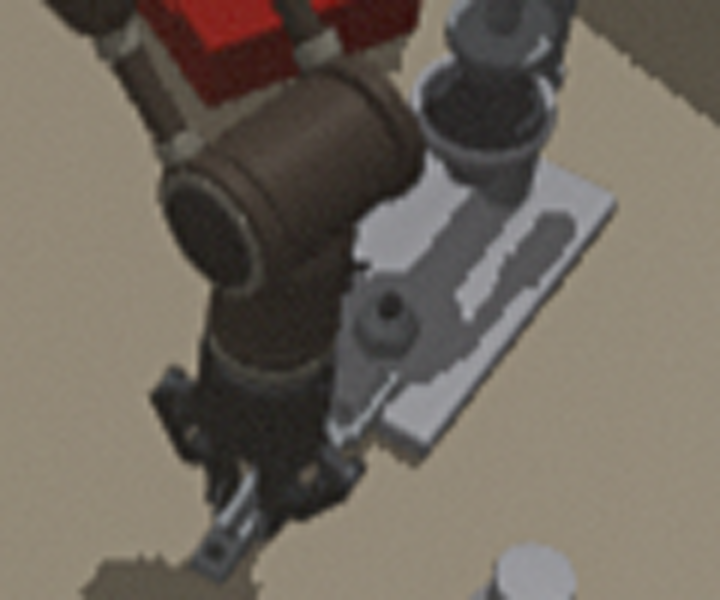

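>>> jog_arm(
  series=[
    [6, 0, 1, 0],
    [12.5, 0, 1, 0],
    [12.5, 4, 1, 0],
    [12.5, 10, 1, 0],
    [12.5, 18, 1, 0],
    [12.5, 26, 1, 0],
    [12.5, 32, 1, 0],
    [12.5, 36, 1, 0],
    [12.5, 36, 1, 0],
  ],
)

```text
clock: 11.58
tool_pos: [0.6209, 0.0718, 0.1977]
tcp_rot: [[-0.0, -0.261, 0.965], [-0.0, 0.965, 0.261], [-1.0, -0.0, -0.0]]
ft_force: [0.8, -0.2, -1.4]
width: 0.0213
```

Run:
```python
from h import *
st(); c=snap('wrist','w8'); snap('scene','s8'); snap('top','t8'); st()
crop('s8',290,140,390,220,7,'c10'); crop('w8',150,0,410,150,3,'c11')
```

```text
t 11.57 p [0.6209 0.0718 0.1977] yawy 105.16 F [ 0.8 -0.2 -1.4] w 0.0213 q [ 0.05  0.56  1.74 -0.    0.84 -0.22]
t 11.72 p [0.6211 0.0713 0.1977] yawy 105.12 F [ 0.1  0.3 -2.3] w 0.0213 q [ 0.04  0.56  1.74 -0.    0.84 -0.22]
```

View pics/c10.png

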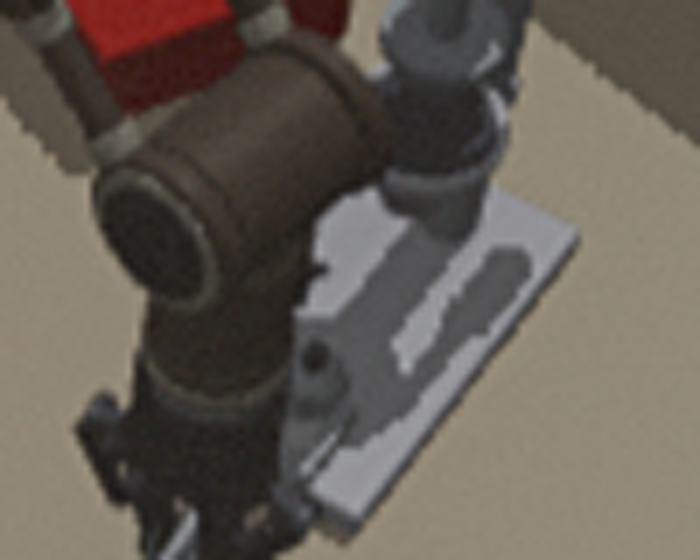

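View pics/c11.png

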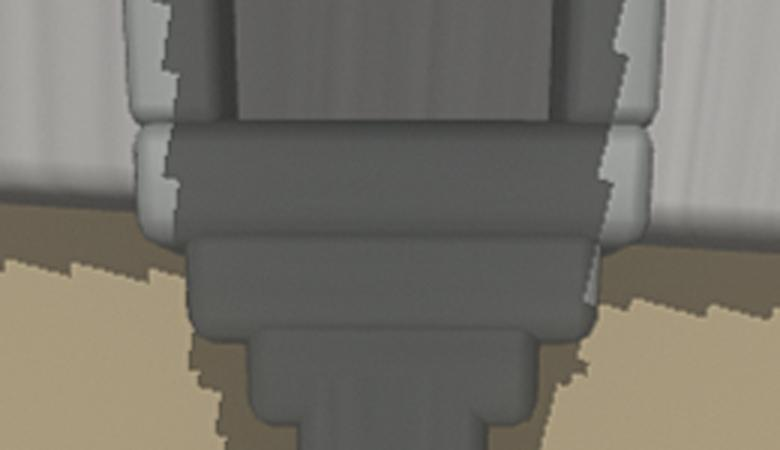

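>>> jog_arm(
  series=[
    [0, 4, -0.3, 0],
    [0, 9, -0.5, 0],
    [0, 14, -0.5, 0],
    [0, 19, -0.5, 0],
    [0, 23, -0.5, 0],
    [0, 23, -0.5, 0],
  ],
)

```text
clock: 12.48
tool_pos: [0.6144, 0.0939, 0.1977]
tcp_rot: [[-0.0, -0.262, 0.965], [-0.0, 0.965, 0.262], [-1.0, 0.0, -0.0]]
ft_force: [0.2, -0.1, -1.2]
width: 0.0218
```

Run:
```python
from h import *
st(); c=snap('wrist','w9'); st(); snap('wrist','w9b'); st()
crop('w9',150,0,410,150,3,'c11')
```

```text
t 12.47 p [0.6144 0.0939 0.1977] yawy 105.16 F [ 0.2 -0.1 -1.2] w 0.0218 q [ 0.08  0.56  1.75 -0.    0.83 -0.18]
t 12.53 p [0.6145 0.0937 0.1977] yawy 105.15 F [-0.5  0.5 -1.7] w 0.0213 q [ 0.08  0.56  1.75 -0.    0.83 -0.18]
t 12.57 p [0.6145 0.0936 0.1977] yawy 105.14 F [-0.   0.4 -2.6] w 0.0214 q [ 0.08  0.56  1.75 -0.    0.83 -0.18]
```

View pics/c11.png

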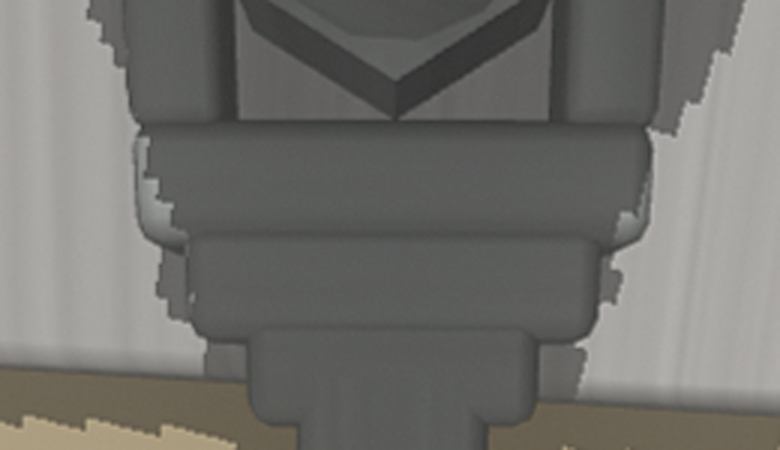

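Run:
```python
import numpy as np
print([[0,round(115*(1-np.cos(a)),1),round(-115*np.sin(a),1),round(a,3)] for a in np.radians([1,3,6,10,14,18,22,26,30,34,38,42,46,50,53,55])])
```

```text
[[0, np.float64(0.0), np.float64(-2.0), np.float64(0.017)], [0, np.float64(0.2), np.float64(-6.0), np.float64(0.052)], [0, np.float64(0.6), np.float64(-12.0), np.float64(0.105)], [0, np.float64(1.7), np.float64(-20.0), np.float64(0.175)], [0, np.float64(3.4), np.float64(-27.8), np.float64(0.244)], [0, np.float64(5.6), np.float64(-35.5), np.float64(0.314)], [0, np.float64(8.4), np.float64(-43.1), np.float64(0.384)], [0, np.float64(11.6), np.float64(-50.4), np.float64(0.454)], [0, np.float64(15.4), np.float64(-57.5), np.float64(0.524)], [0, np.float64(19.7), np.float64(-64.3), np.float64(0.593)], [0, np.float64(24.4), np.float64(-70.8), np.float64(0.663)], [0, np.float64(29.5), np.float64(-77.0), np.float64(0.733)], [0, np.float64(35.1), np.float64(-82.7), np.float64(0.803)], [0, np.float64(41.1), np.float64(-88.1), np.float64(0.873)], [0, np.float64(45.8), np.float64(-91.8), np.float64(0.925)], [0, np.float64(49.0), np.float64(-94.2), np.float64(0.96)]]
```

>>> jog_arm(
  series=[
    [0, 0, -2, 0.017],
    [0, 0.2, -6, 0.052],
    [0, 0.6, -12, 0.105],
    [0, 1.7, -20, 0.175],
    [0, 3.4, -27.8, 0.244],
    [0, 5.6, -35.5, 0.314],
    [0, 8.4, -43.1, 0.384],
    [0, 11.6, -50.4, 0.454],
    [0, 11.6, -50.4, 0.454],
  ],
)

```text
clock: 13.7
tool_pos: [0.5623, 0.0914, 0.1977]
tcp_rot: [[-0.001, 0.188, 0.982], [-0.0, 0.982, -0.188], [-1.0, -0.0, -0.0]]
ft_force: [-0.9, -0.4, -2.6]
width: 0.0217
```

Run:
```python
from h import *
st(); c=snap('wrist','w10'); st(); print(np.round(telemetry.get_obs()['torque'],2))
crop('w10',150,0,410,150,3,'c12')
```

```text
t 13.7 p [0.5623 0.0914 0.1977] yawy 79.15 F [-0.9 -0.4 -2.6] w 0.0217 q [ 0.08  0.48  1.88 -0.    0.78  0.27]
t 13.75 p [0.5624 0.0914 0.1977] yawy 79.17 F [-1.   0.5 -3. ] w 0.0212 q [ 0.08  0.48  1.88 -0.    0.78  0.27]
[-0.18  0.09  0.25]
```

View pics/c12.png

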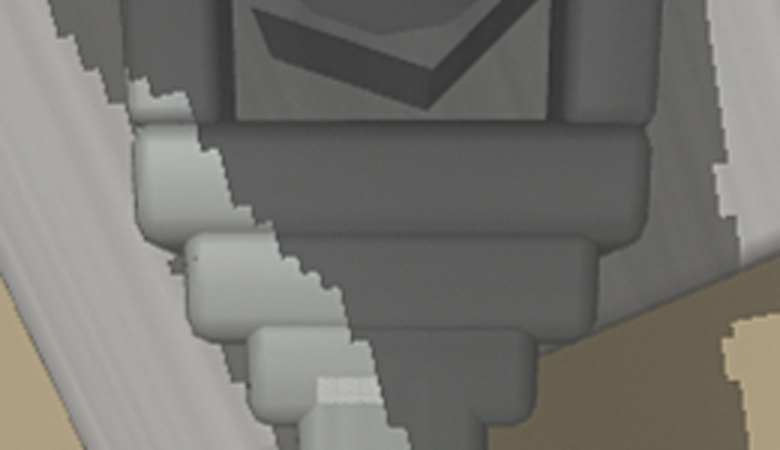

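Run:
```python
import numpy as np
for a in [2,5,9,13,17,21,25,29,33,36]:
    b=np.radians(a); print([0,float(round(115.5*(1-np.cos(b)),1)),float(round(-115.5*np.sin(b),1)),float(round(b,3))],end=',')
```

```text
[0, 0.1, -4.0, 0.035],[0, 0.4, -10.1, 0.087],[0, 1.4, -18.1, 0.157],[0, 3.0, -26.0, 0.227],[0, 5.0, -33.8, 0.297],[0, 7.7, -41.4, 0.367],[0, 10.8, -48.8, 0.436],[0, 14.5, -56.0, 0.506],[0, 18.6, -62.9, 0.576],[0, 22.1, -67.9, 0.628],
```

>>> jog_arm(
  series=[
    [0, 0.1, -4, 0.035],
    [0, 0.4, -10.1, 0.087],
    [0, 1.4, -18.1, 0.157],
    [0, 3, -26, 0.227],
    [0, 5, -33.8, 0.297],
    [0, 7.7, -41.4, 0.367],
    [0, 10.8, -48.8, 0.436],
    [0, 14.5, -56, 0.506],
    [0, 18.6, -62.9, 0.576],
    [0, 22.1, -67.9, 0.628],
    [0, 22.1, -67.9, 0.628],
  ],
)

```text
clock: 15.12
tool_pos: [0.4995, 0.1261, 0.1974]
tcp_rot: [[-0.002, 0.729, 0.684], [-0.001, 0.684, -0.729], [-1.0, -0.002, -0.001]]
ft_force: [-3.4, -0.1, -0.6]
width: 0.0215
```

Run:
```python
from h import *
st(); c=snap('wrist','w11'); st(); print(np.round(telemetry.get_obs()['torque'],2))
crop('w11',150,0,410,150,3,'c13')
o=telemetry.get_obs();R=np.array(o['tcp_rot']);print(R.T@(np.array([.5846,.2053,.03])-o['tool_pos']))
for a in [1,2,3,4,5,6,7,8,9,10]:
    b=np.radians(a*1.5); print([0,float(round(115.5*(1-np.cos(b)),1)),float(round(-115.5*np.sin(b),1)),float(round(b,3))],end=',')
```

```text
t 15.12 p [0.4995 0.1261 0.1974] yawy 43.19 F [-3.4 -0.1 -0.6] w 0.0215 q [ 0.16  0.4   2.01 -0.    0.73  0.98]
t 15.18 p [0.4995 0.126  0.1974] yawy 43.19 F [-3.4  0.2 -1. ] w 0.0212 q [0.16 0.4  2.01 0.   0.73 0.98]
[-0.01  0.51  0.4 ]
[0.16710643 0.11665004 0.00067135]
[0, 0.0, -3.0, 0.026],[0, 0.2, -6.0, 0.052],[0, 0.4, -9.1, 0.079],[0, 0.6, -12.1, 0.105],[0, 1.0, -15.1, 0.131],[0, 1.4, -18.1, 0.157],[0, 1.9, -21.0, 0.183],[0, 2.5, -24.0, 0.209],[0, 3.2, -27.0, 0.236],[0, 3.9, -29.9, 0.262],
```

View pics/c13.png

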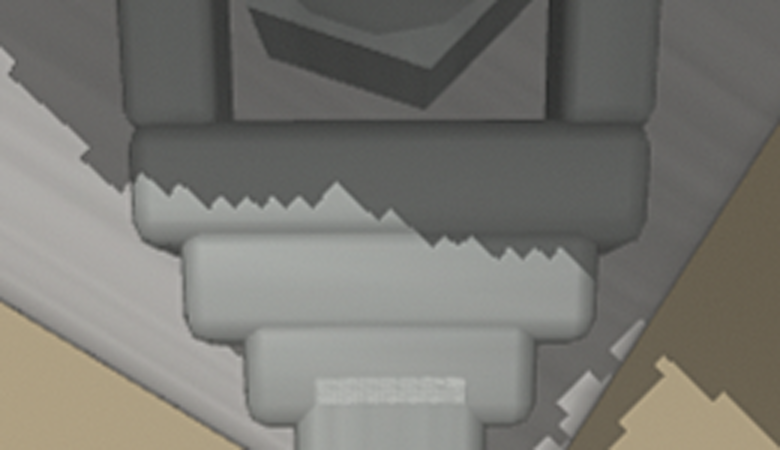

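>>> jog_arm(
  series=[
    [0, 0, -3, 0.026],
    [0, 0.2, -6, 0.052],
    [0, 0.4, -9.1, 0.079],
    [0, 0.6, -12.1, 0.105],
    [0, 1, -15.1, 0.131],
    [0, 1.4, -18.1, 0.157],
    [0, 1.9, -21, 0.183],
    [0, 1.9, -21, 0.183],
  ],
)

```text
clock: 16.18
tool_pos: [0.4864, 0.1428, 0.1973]
tcp_rot: [[-0.003, 0.843, 0.539], [-0.0, 0.539, -0.843], [-1.0, -0.002, -0.001]]
ft_force: [-4.6, -0.8, -0.1]
width: 0.0214
```

Run:
```python
from h import *
st(); c=snap('wrist','w12'); st(); print(np.round(telemetry.get_obs()['torque'],2))
crop('w12',150,0,410,150,3,'c14')
```

```text
t 16.18 p [0.4864 0.1428 0.1973] yawy 32.59 F [-4.6 -0.8 -0.1] w 0.0214 q [0.2  0.39 2.03 0.   0.73 1.2 ]
t 16.23 p [0.4865 0.1428 0.1973] yawy 32.6 F [-5.3 -0.3  0.1] w 0.0208 q [0.2  0.39 2.03 0.   0.73 1.2 ]
[-0.16  0.85  0.59]
```

View pics/c14.png

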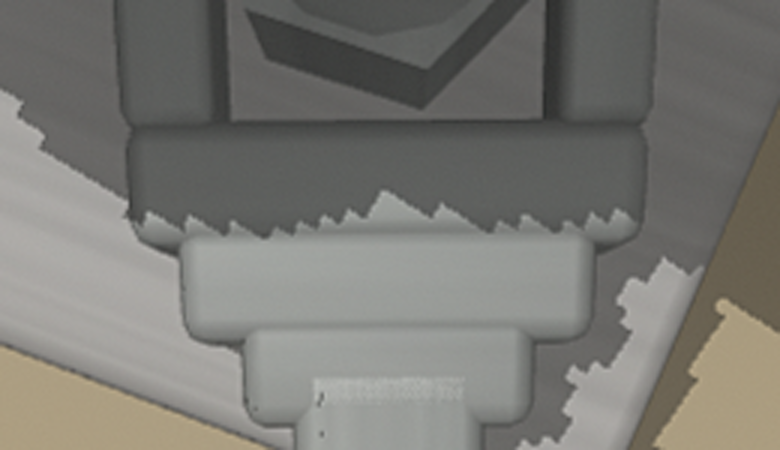

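>>> jog_arm(
  series=[
    [0, 0, -1.5, 0.013],
    [0, 0, -3, 0.026],
    [0, 0.1, -4.5, 0.039],
    [0, 0.1, -4.5, 0.039],
  ],
)

```text
clock: 16.73
tool_pos: [0.4841, 0.1466, 0.1972]
tcp_rot: [[-0.003, 0.863, 0.506], [-0.0, 0.506, -0.863], [-1.0, -0.003, -0.001]]
ft_force: [-4.5, -0.7, -0.4]
width: 0.0214
```

Run:
```python
from h import *
st(); print(np.round(telemetry.get_obs()['torque'],2))
```

```text
t 16.73 p [0.4841 0.1466 0.1972] yawy 30.37 F [-4.5 -0.7 -0.4] w 0.0214 q [0.21 0.39 2.03 0.   0.73 1.25]
[-0.18  0.92  0.61]
```

>>> jog_arm(
  series=[
    [0, 0, -1.5, 0.013],
    [0, 0, -3, 0.026],
    [0, 0.1, -4.5, 0.039],
    [0, 0.1, -4.5, 0.039],
  ],
)

```text
clock: 17.23
tool_pos: [0.4818, 0.1506, 0.1972]
tcp_rot: [[-0.003, 0.882, 0.471], [-0.0, 0.471, -0.882], [-1.0, -0.003, -0.001]]
ft_force: [-5.5, 0.0, -1.5]
width: 0.0214
```

Run:
```python
from h import *
st(); print(np.round(telemetry.get_obs()['torque'],2)); c=snap('wrist','w13')
crop('w13',150,0,410,150,3,'c15')
```

```text
t 17.23 p [0.4818 0.1506 0.1972] yawy 28.13 F [-5.5  0.  -1.5] w 0.0214 q [0.22 0.39 2.03 0.   0.73 1.3 ]
[-0.1   0.86  0.63]
```

View pics/c15.png

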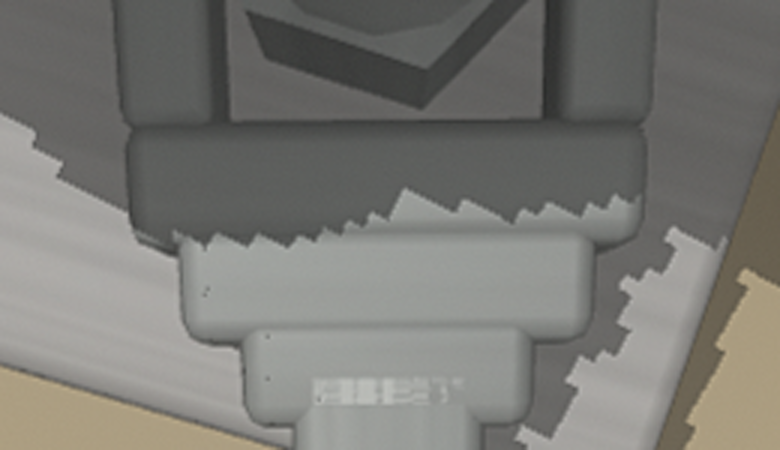

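Run:
```python
from h import *
for f in ['w13']:
  for a,b,z in [((248,10),(428,68),.04),((268,60),(422,108),.02),((428,68),(500,0),.04),((422,108),(535,0),.02)]:
    A=px2w(f,150+a[0]/3,a[1]/3,z);B=px2w(f,150+b[0]/3,b[1]/3,z);d=B-A
    print(np.round(A[:2],4),np.round(B[:2],4),np.hypot(d[0],d[1]),np.degrees(np.arctan2(d[1],d[0]))%60)
```

```text
[0.5651 0.2114] [0.5694 0.1914] 0.020431618309512525 41.966239409479485
[0.5651 0.2115] [0.5695 0.1916] 0.02041735531260023 42.32438774868223
[0.5694 0.1914] [0.5789 0.1877] 0.010205369448592074 38.750689681303285
[0.5695 0.1916] [0.587 0.185] 0.018719780716897852 39.3169306946793
```

>>> jog_arm(
  series=[
    [0, 0, -1, 0.009],
    [0, 0, -2, 0.018],
    [0, 0, -3, 0.026],
    [0, 0, -3, 0.026],
  ],
)

```text
clock: 17.77
tool_pos: [0.4804, 0.1533, 0.1973]
tcp_rot: [[-0.003, 0.894, 0.448], [-0.0, 0.448, -0.894], [-1.0, -0.003, -0.001]]
ft_force: [-5.2, -0.7, 0.0]
width: 0.0211
```

Run:
```python
from h import *
st(); print(np.round(telemetry.get_obs()['torque'],2)); c=snap('wrist','w14')
crop('w14',150,0,410,150,3,'c16')
```

```text
t 17.77 p [0.4804 0.1533 0.1973] yawy 26.64 F [-5.2 -0.7  0. ] w 0.0211 q [0.22 0.39 2.03 0.   0.72 1.33]
[-0.12  0.91  0.65]
```

View pics/c16.png

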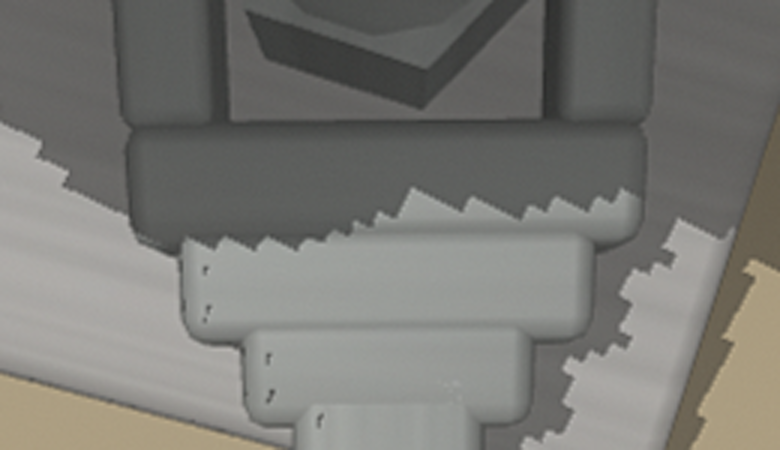

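>>> jog_arm(
  series=[
    [0, 0, -1, 0.009],
    [0, 0, -2, 0.018],
    [0, 0, -3, 0.026],
    [0, 0, -4, 0.035],
    [0, 0, -4, 0.035],
  ],
)

```text
clock: 18.45
tool_pos: [0.479, 0.1568, 0.1974]
tcp_rot: [[-0.002, 0.909, 0.418], [-0.0, 0.418, -0.909], [-1.0, -0.002, -0.0]]
ft_force: [-5.1, -1.5, -1.4]
width: 0.0214
```

Run:
```python
from h import *
st(); print(np.round(telemetry.get_obs()['torque'],2)); c=snap('wrist','w15')
crop('w15',150,0,410,150,3,'c17')
```

```text
t 18.45 p [0.479  0.1568 0.1974] yawy 24.68 F [-5.1 -1.5 -1.4] w 0.0214 q [0.23 0.39 2.03 0.   0.72 1.37]
[-0.03  0.83  0.79]
```

View pics/c17.png

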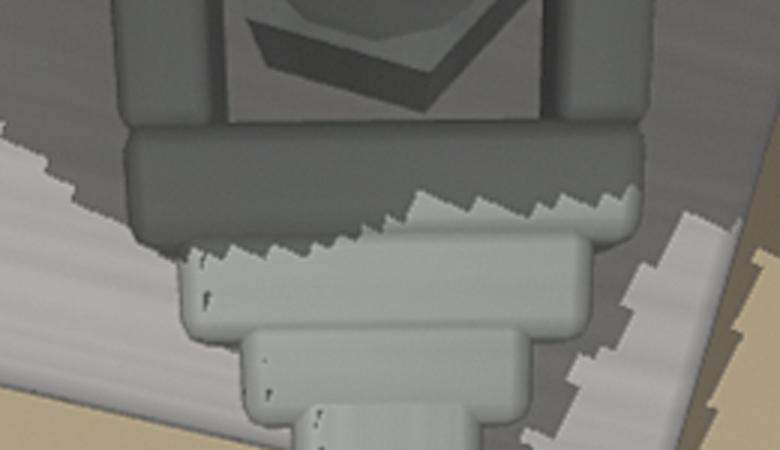

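>>> jog_arm(
  series=[
    [0, 0, -1, 0.009],
    [0, 0, -2, 0.018],
    [0, 0, -3, 0.026],
    [0, 0.1, -4, 0.035],
    [0, 0.1, -4, 0.035],
  ],
)

```text
clock: 19.12
tool_pos: [0.4777, 0.1603, 0.1975]
tcp_rot: [[-0.001, 0.922, 0.386], [-0.001, 0.386, -0.922], [-1.0, -0.001, 0.0]]
ft_force: [-5.1, -0.9, -1.1]
width: 0.0213
```

Run:
```python
from h import *
st(); print(np.round(telemetry.get_obs()['torque'],2)); c=snap('wrist','w16')
crop('w16',150,0,410,150,3,'c18')
```

```text
t 19.12 p [0.4777 0.1603 0.1975] yawy 22.72 F [-5.1 -0.9 -1.1] w 0.0213 q [ 0.24  0.39  2.03 -0.    0.72  1.41]
[-0.24  0.85  1.08]
```

View pics/c18.png

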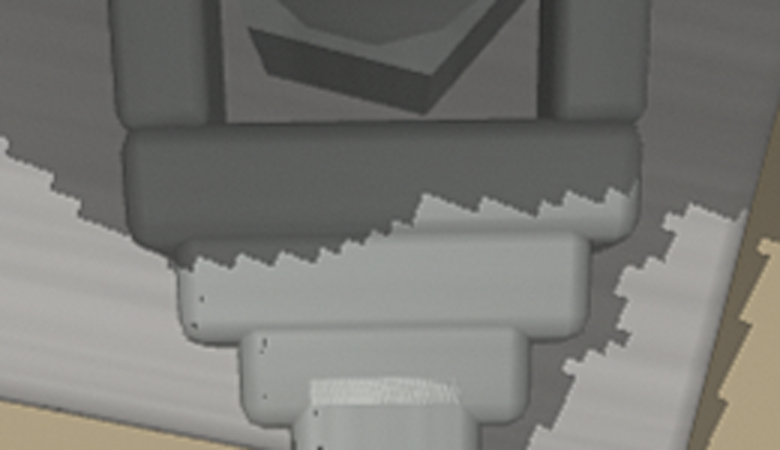

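Run:
```python
from h import *
for f,L in [('w14',[((246,12),(428,70),.04),((266,60),(424,109),.02)]),('w15',[((246,20),(430,73),.04),((266,66),(426,113),.02)]),('w16',[((248,28),(432,76),.04),((266,72),(428,115),.02)])]:
  for a,b,z in L:
    A=px2w(f,150+a[0]/3,a[1]/3,z);B=px2w(f,150+b[0]/3,b[1]/3,z);d=B-A
    print(f,np.degrees(np.arctan2(d[1],d[0]))%60)
```

```text
w14 40.639748397729704
w14 40.91062535653856
w15 40.13560640514062
w15 39.72743837136689
w16 39.494829148845625
w16 39.152479736601734
```

>>> jog_arm(
  series=[
    [0, 0, -1.5, 0.013],
    [0, 0, -3, 0.026],
    [0, 0.1, -4.5, 0.039],
    [0, 0.2, -6, 0.052],
    [0, 0.2, -6, 0.052],
  ],
)

```text
clock: 19.8
tool_pos: [0.476, 0.1661, 0.1977]
tcp_rot: [[0.0, 0.942, 0.336], [0.0, 0.336, -0.942], [-1.0, 0.0, -0.0]]
ft_force: [-3.9, -1.8, -1.5]
width: 0.021
```

Run:
```python
from h import *
st(); print(np.round(telemetry.get_obs()['torque'],2)); c=snap('wrist','w17')
crop('w17',150,0,410,150,3,'c19')
```

```text
t 19.8 p [0.476  0.1661 0.1977] yawy 19.65 F [-3.9 -1.8 -1.5] w 0.021 q [0.25 0.39 2.03 0.   0.72 1.48]
[-0.36  0.76  1.05]
```

View pics/c19.png

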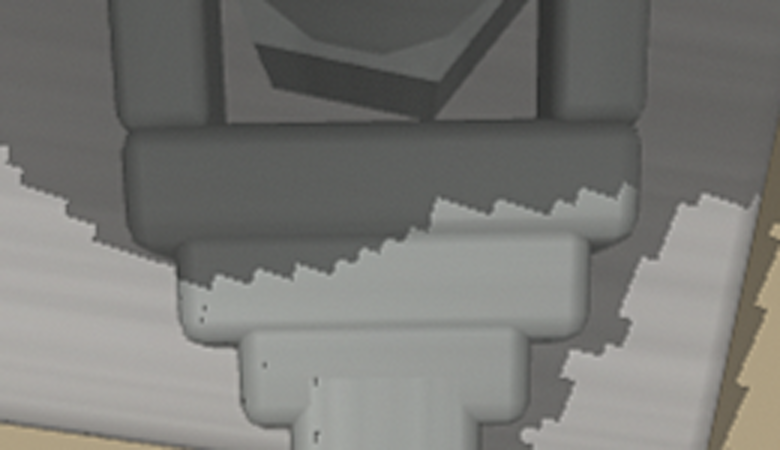

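Run:
```python
from h import *
for f,L in [('w17',[((256,43),(438,82),.04),((275,88),(435,119),.02),((435,119),(538,0),.02)])]:
  for a,b,z in L:
    A=px2w(f,150+a[0]/3,a[1]/3,z);B=px2w(f,150+b[0]/3,b[1]/3,z);d=B-A
    print(f,np.degrees(np.arctan2(d[1],d[0]))%60)
# spanner heading from back inner edge line & prong inner edges at z=.0375
for f,L in [('w16',[((130,128),(638,120)),((226,124),(222,0)),((537,118),(537,0))]),('w17',[((130,128),(636,122)),((226,124),(222,0)),((537,120),(537,0))]),('w9',[((136,124),(650,122)),((237,118),(237,0)),((551,118),(553,0))])]:
  for a,b in L:
    A=px2w(f,150+a[0]/3,a[1]/3,.037);B=px2w(f,150+b[0]/3,b[1]/3,.037);d=B-A
    print(f,np.degrees(np.arctan2(d[1],d[0]))%90)
```

```text
w17 38.7059793067599
w17 39.647644965951784
w17 36.500718222013575
w16 23.543096076436058
w16 22.358068109706327
w16 24.83403567127729
w17 20.273409604531295
w17 19.311093194829127
w17 21.761982518850008
w9 15.37246332314351
w9 12.940699911125108
w9 16.416071954421795
```

>>> jog_arm(
  series=[
    [0, 0.1, 4, -0.035],
    [0, 0.6, 12.1, -0.105],
    [0, 1.7, 20.1, -0.175],
    [0, 3.4, 27.9, -0.244],
    [0, 4.5, 31.8, -0.279],
    [0, 4.5, 31.8, -0.279],
  ],
)

```text
clock: 20.6
tool_pos: [0.4907, 0.1385, 0.1976]
tcp_rot: [[-0.001, 0.815, 0.579], [0.004, 0.579, -0.815], [-1.0, 0.001, -0.004]]
ft_force: [-5.4, 3.6, -2.1]
width: 0.0214
```

Run:
```python
from h import *
st(); print(np.round(telemetry.get_obs()['torque'],2)); c=snap('wrist','w18')
crop('w18',150,0,410,150,3,'c20')
```

```text
t 20.6 p [0.4907 0.1385 0.1976] yawy 35.38 F [-5.4  3.6 -2.1] w 0.0214 q [0.19 0.39 2.02 0.01 0.73 1.14]
[0.52 0.94 0.53]
```

View pics/c20.png

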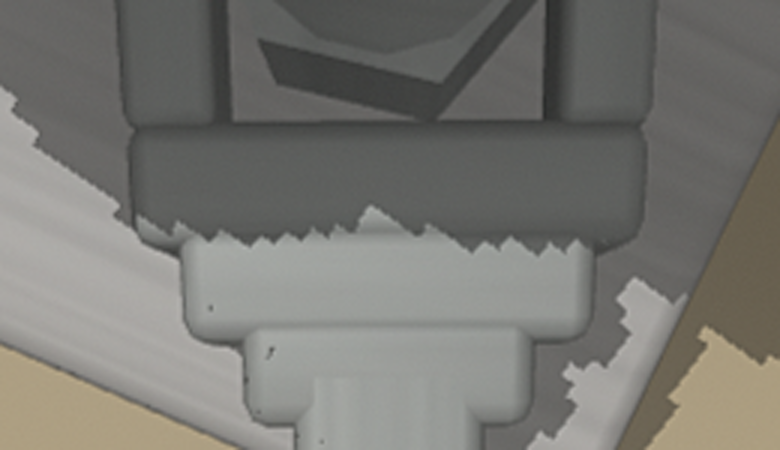

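>>> jog_arm(
  series=[
    [0, 0.1, -4, 0.035],
    [0, 0.6, -12, 0.105],
    [0, 1.7, -20, 0.175],
    [0, 2.9, -25.9, 0.227],
    [0, 3.7, -28.8, 0.253],
    [0, 3.7, -28.8, 0.253],
  ],
)

```text
clock: 21.4
tool_pos: [0.477, 0.1635, 0.1977]
tcp_rot: [[-0.0, 0.933, 0.361], [0.001, 0.361, -0.933], [-1.0, 0.0, -0.001]]
ft_force: [-4.4, 2.7, -2.6]
width: 0.0215
```

Run:
```python
from h import *
st(); print(np.round(telemetry.get_obs()['torque'],2)); c=snap('wrist','w19')
crop('w19',150,0,410,150,3,'c21')
```

```text
t 21.4 p [0.477  0.1635 0.1977] yawy 21.17 F [-4.4  2.7 -2.6] w 0.0215 q [0.24 0.39 2.03 0.   0.72 1.44]
[0.29 0.91 0.88]
```

View pics/c21.png

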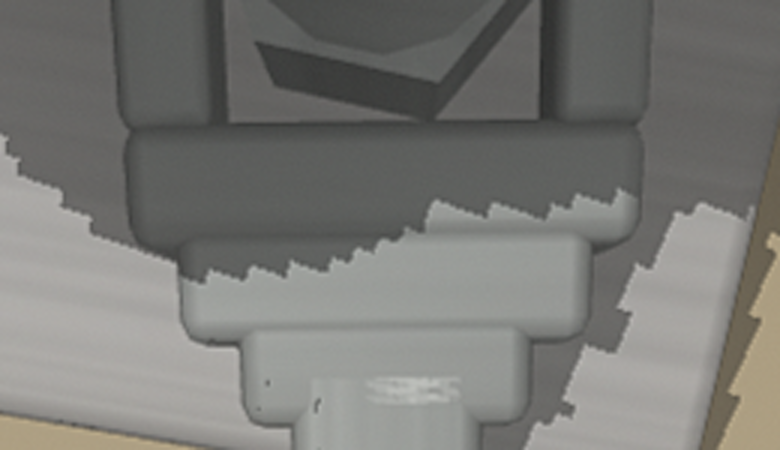

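>>> jog_arm(
  series=[
    [0, 0, -2, 0.017],
    [0, 0.1, -4, 0.035],
    [0, 0.1, -4, 0.035],
  ],
)

```text
clock: 21.82
tool_pos: [0.4759, 0.1667, 0.1977]
tcp_rot: [[0.0, 0.944, 0.33], [-0.001, 0.33, -0.944], [-1.0, 0.0, 0.001]]
ft_force: [-3.0, -2.0, -1.8]
width: 0.0214
```

>>> jog_arm(
  series=[
    [0, -4, 0, 0],
    [0, -10, 0, 0],
    [0, -18, 0, 0],
    [0, -18, 0, 0],
  ],
)

```text
clock: 22.32
tool_pos: [0.4703, 0.1642, 0.2036]
tcp_rot: [[0.039, 0.945, 0.324], [0.012, 0.324, -0.946], [-0.999, 0.041, 0.001]]
ft_force: [20.6, 8.5, -10.8]
width: 0.0212
```

Run:
```python
from h import *
st(); print(np.round(telemetry.get_obs()['torque'],2)); c=snap('wrist','w20')
crop('w20',150,0,410,150,3,'c22')
```

```text
t 22.32 p [0.4703 0.1642 0.2036] yawy 18.93 F [ 20.6   8.5 -10.8] w 0.0212 q [0.25 0.36 2.06 0.   0.68 1.49]
[ 1.37 -2.73  0.83]
```

View pics/c22.png

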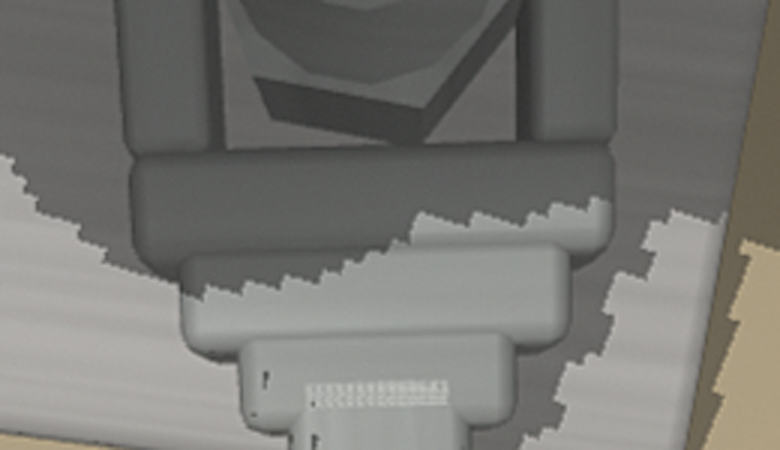

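>>> jog_arm(
  series=[
    [0, -4, 0, 0],
    [0, -8, 0, 0],
    [0, -12, 0, 0],
    [0, -12, 0, 0],
  ],
  squeeze=120,
)

```text
clock: 22.88
tool_pos: [0.4656, 0.1627, 0.2066]
tcp_rot: [[0.06, 0.944, 0.324], [0.019, 0.324, -0.946], [-0.998, 0.063, 0.001]]
ft_force: [34.8, 19.4, -16.3]
width: 0.0208
```

Run:
```python
from h import *
st(); print(np.round(telemetry.get_obs()['torque'],2)); c=snap('wrist','w21')
crop('w21',150,0,410,150,3,'c23')
```

```text
t 22.88 p [0.4656 0.1627 0.2066] yawy 18.93 F [ 34.8  19.4 -16.3] w 0.0208 q [0.25 0.34 2.08 0.01 0.66 1.48]
[ 2.71 -4.42  1.09]
```

View pics/c23.png

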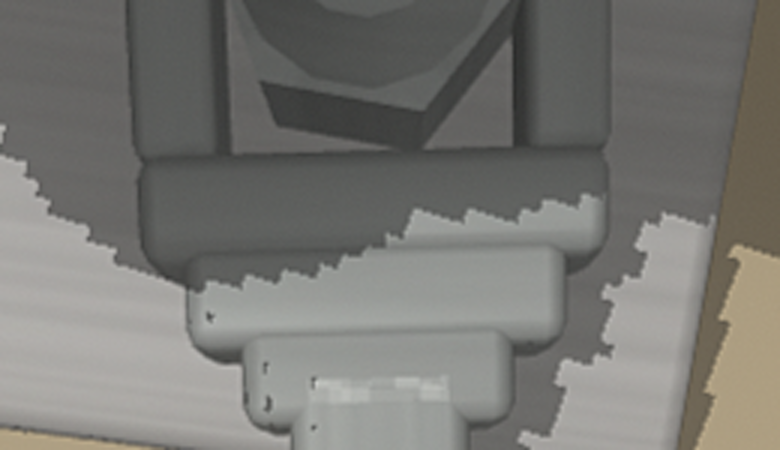

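>>> jog_arm(
  series=[
    [0, 0, 4, -0.035],
    [0, 0, 8, -0.07],
    [0, 0, 12, -0.105],
    [0, 0, 12, -0.105],
  ],
)

```text
clock: 23.42
tool_pos: [0.4638, 0.1493, 0.2046]
tcp_rot: [[0.04, 0.907, 0.42], [0.013, 0.419, -0.908], [-0.999, 0.042, 0.005]]
ft_force: [17.2, 11.8, -1.8]
width: 0.0204
```

Run:
```python
from h import *
st(); print(np.round(telemetry.get_obs()['torque'],2)); c=snap('wrist','w22')
crop('w22',150,0,410,150,3,'c24')
```

```text
t 23.43 p [0.4638 0.1493 0.2046] yawy 24.82 F [17.2 11.8 -1.8] w 0.0204 q [0.22 0.34 2.08 0.01 0.68 1.35]
[ 1.92 -2.79  0.5 ]
```

View pics/c24.png

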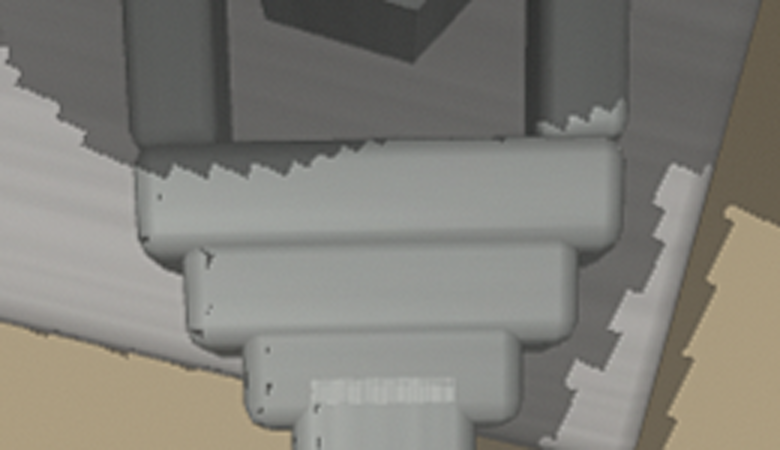

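Run:
```python
from h import *
for f,L in [('w21',[((276,127),(418,150),.02),((262,82),(428,112),.04)]),('w22',[((265,18),(412,62),.02),((412,62),(470,2),.02)])]:
  for a,b,z in L:
    A=px2w(f,150+a[0]/3,a[1]/3,z);B=px2w(f,150+b[0]/3,b[1]/3,z);d=B-A
    print(f,np.degrees(np.arctan2(d[1],d[0]))%60, A[:2],B[:2])
```

```text
w21 40.36827680849474 [0.56522419 0.21260974] [0.56893696 0.19231719]
w21 39.463035575058015 [0.56529177 0.21222705] [0.56874609 0.19150273]
w22 39.654566196689515 [0.56547931 0.21276694] [0.56897652 0.19220929]
w22 38.265585308712204 [0.56897652 0.19220929] [0.57906199 0.18818877]
```

>>> jog_arm(
  series=[
    [0, -3, 3, -0.026],
    [0, -8, 6, -0.05],
    [0, -14, 6, -0.05],
    [0, -20, 6, -0.05],
    [0, -20, 6, -0.05],
  ],
)

```text
clock: 24.1
tool_pos: [0.438, 0.132, 0.1997]
tcp_rot: [[0.01, 0.884, 0.467], [0.003, 0.467, -0.884], [-1.0, 0.01, 0.002]]
ft_force: [4.0, 1.2, 6.5]
width: 0.0206
```

Run:
```python
from h import *
st(); print(np.round(telemetry.get_obs()['torque'],2)); c=snap('wrist','w23')
```

```text
t 24.1 p [0.438  0.132  0.1997] yawy 27.84 F [4.  1.2 6.5] w 0.0206 q [0.2  0.31 2.14 0.   0.68 1.28]
[ 0.66 -1.7  -0.08]
```

View pics/w23.png

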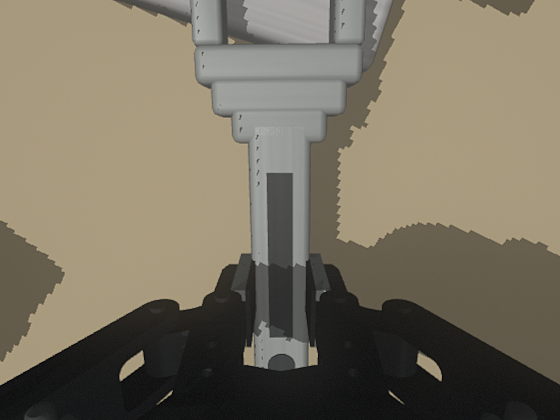

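>>> jog_arm(
  series=[
    [-1, -8, 0, 0],
    [-3, -20, 0, 0],
    [-8, -35, 0, 0],
    [-15, -45, 0, 0],
    [-20, -50, 0, 0],
    [-20, -50, 0, 0],
  ],
)

```text
clock: 24.9
tool_pos: [0.3902, 0.1078, 0.2172]
tcp_rot: [[-0.003, 0.883, 0.47], [-0.001, 0.47, -0.883], [-1.0, -0.003, -0.001]]
ft_force: [0.1, 0.2, -2.1]
width: 0.0207
```

Run:
```python
from h import *
st(); print(np.round(telemetry.get_obs()['torque'],2)); c=snap('wrist','w24'); snap('scene','s24'); print(rel([.5,-.1,.22],90)); print(rel([.5,-.1,.178],90))
```

```text
t 24.9 p [0.3902 0.1078 0.2172] yawy 28.04 F [ 0.1  0.2 -2.1] w 0.0207 q [ 0.16  0.19  2.25 -0.    0.7   1.24]
[0.03 0.1  0.05]
[-2.7, -2.0, 234.8, -1.0811]
[39.3, -1.9, 234.8, -1.0811]
```

View pics/w24.png

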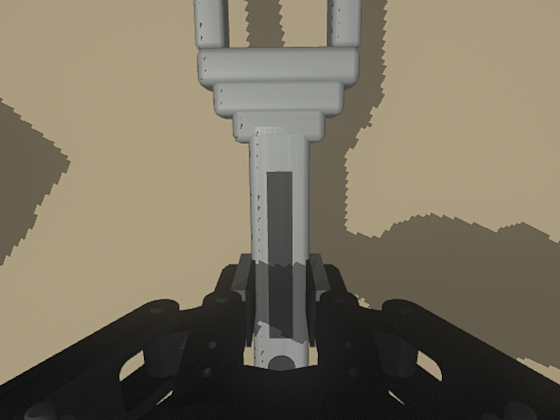

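View pics/s24.png

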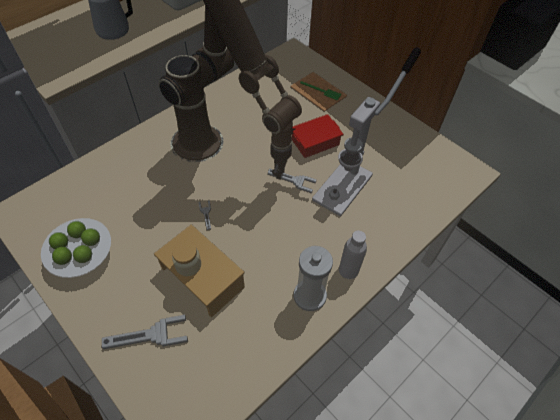

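Run:
```python
from h import *
print(rel([.46,.105,.33],90))
```

```text
[-112.7, 59.0, 35.0, -1.0811]
```

>>> jog_arm(
  series=[
    [-15, 0, 0, 0],
    [-45, 5, 3, -0.1],
    [-75, 15, 10, -0.25],
    [-100, 28, 18, -0.42],
    [-112, 42, 26, -0.6],
    [-113, 53, 32, -0.78],
    [-113, 59, 35, -0.95],
    [-113, 59, 35, -1.06],
    [-113, 59, 35, -1.08],
    [-113, 59, 35, -1.08],
  ],
)

```text
clock: 26.25
tool_pos: [0.4601, 0.1051, 0.3303]
tcp_rot: [[-0.001, 0.002, 1.0], [-0.0, 1.0, -0.002], [-1.0, -0.0, -0.001]]
ft_force: [0.4, -0.8, -2.6]
width: 0.0207
```

Run:
```python
from h import *
st(); c=snap('wrist','w25'); print(w2px('w25',[.5846,.2053,.04]))
u,v=map(int,w2px('w25',[.5846,.2053,.04]))
x0=min(u-40,480);y0=max(v-40,0); print(x0,y0)
crop('w25',x0,y0,x0+80,y0+80,8,'c25')
i=cv2.imread('pics/c25.png'); cv2.imwrite('pics/c25.png',cv2.convertScaleAbs(i,alpha=1.8,beta=0))
```

```text
t 26.25 p [0.4601 0.1051 0.3303] yawy 89.88 F [ 0.4 -0.8 -2.6] w 0.0207 q [ 0.13  0.1   2.05 -0.    0.99  0.13]
(np.float64(457.5578050854483), np.float64(66.54563931175525))
417 26
```

View pics/w25.png

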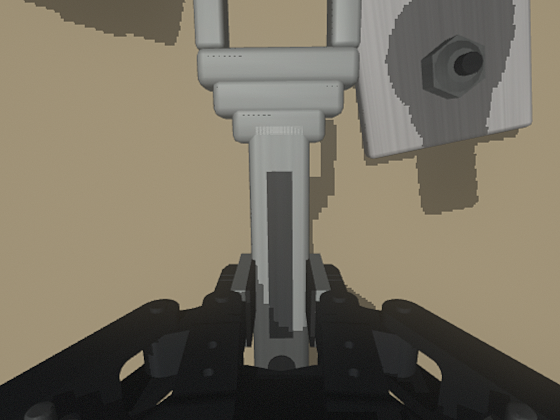

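View pics/c25.png

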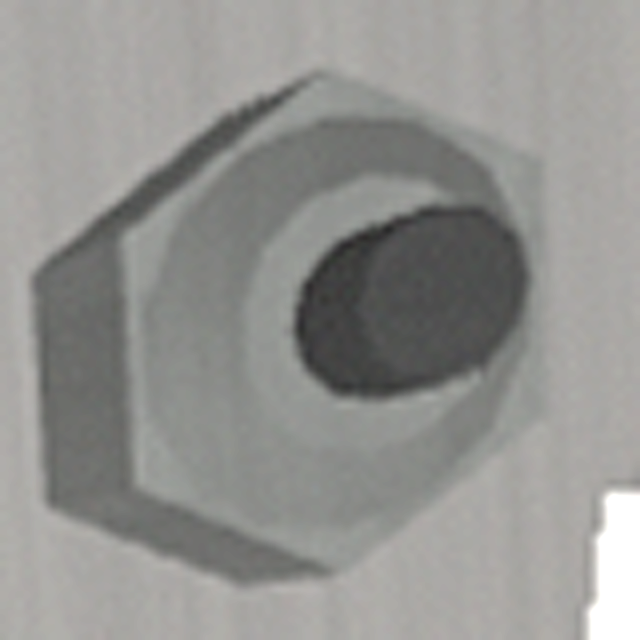

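Run:
```python
from h import *
P=[]
for c in [(322,70),(540,160),(546,420),(330,575),(134,490),(122,236)]:
    P.append(px2w('w25',417+(c[0]+.5)/8-.5,26+(c[1]+.5)/8-.5,.04)[:2])
P=np.array(P); ce=P.mean(0); d=P-ce
a=np.arctan2(d[:,1],d[:,0]);print('ctr',ce,'r',np.round(np.hypot(*d.T)*1000,1),'ang',np.round(np.degrees(a)%60,1))
print('hex',np.degrees(np.angle(np.mean(np.exp(6j*a))))/6%60)
A=px2w('w25',374,157,.02);B=px2w('w25',531,126,.02); print(A,B,np.degrees(np.arctan2(*(B-A)[:2][::-1])))
```

```text
ctr [0.58495083 0.2052817 ] r [20.8 21.  21.2 20.6 20.6 20.6] ang [39.9 39.7 39.1 37.1 40.1 38.8]
hex 39.11792296667406
[0.53593527 0.14060743 0.02      ] [0.6575122  0.16448946 0.02      ] 11.113426706484056
```

>>> jog_arm(
  series=[
    [0, -15, 3, 0],
    [0, -45, 9, 0],
    [0, -85, 17, 0],
    [10, -125, 25, 0],
    [25, -160, 32, 0],
    [45, -190, 37, 0],
    [70, -203, 40, 0],
    [95, -205, 40, 0],
    [115, -205, 40, 0],
    [130, -205, 40, 0],
    [140, -205, 40, 0],
    [145, -205, 40, 0],
    [148, -205, 40, 0],
    [148, -205, 40, 0],
  ],
)

```text
clock: 28.05
tool_pos: [0.5004, -0.1004, 0.1836]
tcp_rot: [[0.001, 0.0, 1.0], [-0.001, 1.0, -0.0], [-1.0, -0.001, 0.001]]
ft_force: [-1.8, -3.5, 4.1]
width: 0.0206
```

Run:
```python
from h import *
st(); print(np.round(telemetry.get_obs()['torque'],2)); c=snap('wrist','w26')
```

```text
t 28.05 p [ 0.5004 -0.1004  0.1836] yawy 89.99 F [-1.8 -3.5  4.1] w 0.0206 q [-0.28  0.42  2.02 -0.    0.7  -0.28]
[0.16 0.43 0.27]
```

View pics/w26.png

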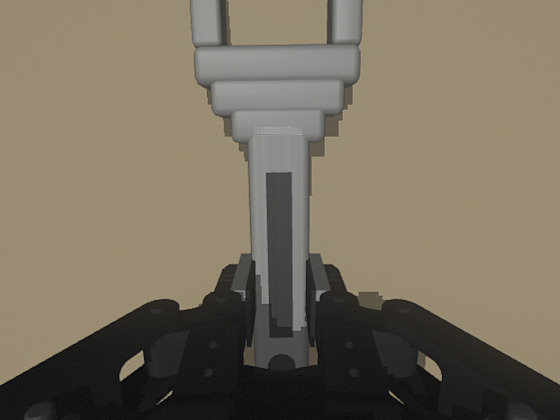

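>>> jog_arm(
  series=[
    [2, 0, 0, 0],
    [4, 0, 0, 0],
    [5, 0, 0, 0],
    [5, 0, 0, 0],
  ],
)

```text
clock: 28.6
tool_pos: [0.5006, -0.1003, 0.1784]
tcp_rot: [[0.002, 0.001, 1.0], [-0.001, 1.0, -0.001], [-1.0, -0.001, 0.002]]
ft_force: [-1.4, -3.8, 4.1]
width: 0.0205
```

>>> jog_arm(
  series=[
    [0, 0, 0, 0],
    [0, 0, 0, 0],
    [0, 0, 0, 0],
    [0, 0, 0, 0],
  ],
  jaw=0,
)

```text
clock: 29.1
tool_pos: [0.4999, -0.0997, 0.1775]
tcp_rot: [[-0.0, 0.001, 1.0], [0.0, 1.0, -0.001], [-1.0, 0.0, -0.0]]
ft_force: [-0.2, -0.3, 0.5]
width: 0.0855
```

>>> jog_arm(
  series=[
    [-10, 0, 0, 0],
    [-35, 0, 0, 0],
    [-70, 0, 0, 0],
    [-110, -5, 0, 0],
    [-145, -20, 0, 0],
    [-170, -40, 0, 0],
    [-180, -60, 0, 0],
    [-180, -70, 0, 0],
    [-180, -70, 0, 0],
  ],
)

```text
clock: 30.22
tool_pos: [0.4993, -0.1704, 0.3563]
tcp_rot: [[-0.002, 0.003, 1.0], [0.001, 1.0, -0.003], [-1.0, 0.001, -0.002]]
ft_force: [0.5, 0.1, 0.1]
width: 0.0852
```

Run:
```python
from h import *
st(); snap('wrist','w27'); snap('scene','s27'); snap('top','t27'); st()
```

```text
t 30.23 p [ 0.4993 -0.1704  0.3563] yawy 89.86 F [0.5 0.1 0.1] w 0.0852 q [-0.41  0.18  1.9   0.    1.06 -0.41]
t 30.38 p [ 0.4994 -0.1694  0.3561] yawy 89.95 F [-0.2  1.8 -0.8] w 0.0857 q [-0.41  0.18  1.9   0.    1.06 -0.41]
```

View pics/w27.png

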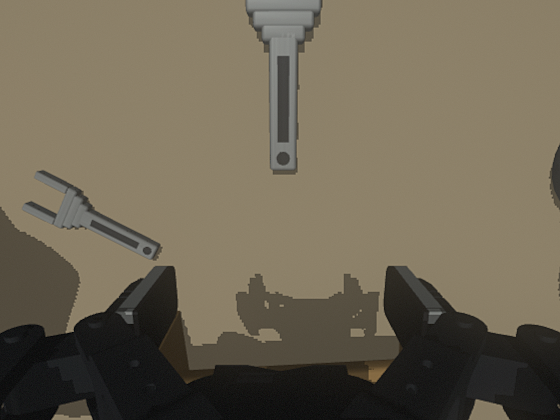

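View pics/s27.png

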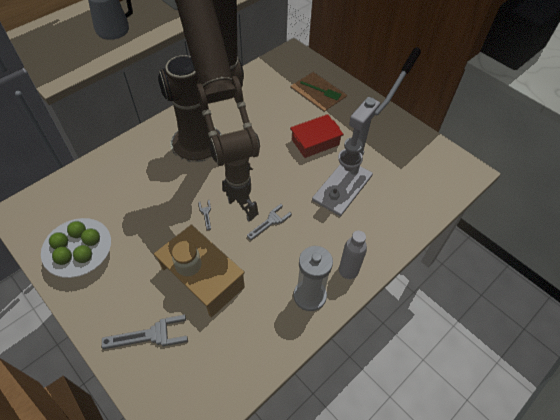

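View pics/t27.png

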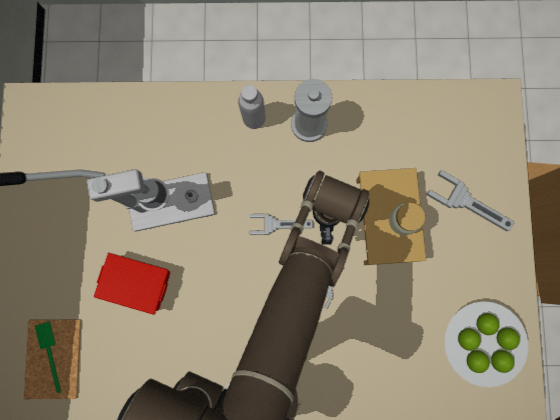

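Run:
```python
from h import *
print(bot.close_job()); st()
```

```text
the job is handed in; nothing more can be done
None
the job is handed in; nothing more can be done
```

The press's hold-down nut is turned to its stop with the middle-sized spanner, and the job was handed in at about 30 s of the 69 s allowed.

I drew the spanner out from under the shelf by its jaw, laid it in the open and let go. I then gripped it by the handle and fitted it on the nut. After the turn I took it off and laid it flat in the open, jaw at about (0.50, 0.015), well clear of the press, and moved the gripper clear.

**Nut position:** it turned about 66° clockwise, until the torque rose from about 0.6 to 1.05 N m while the nut stood still. After removal, the nut's hexagon in the wrist picture lay at 39.1°. That puts the nut at about 1.61 rad, give or take 0.03, against the stop at 1.6. The pictures taken at the stop and while drawing the spanner off agreed to about 1°.

**What did not go smoothly:**
- I turned slightly too far and wedged the jaw on the nut. When I first eased back, the nut came back with it, so I tightened it to the stop again.
- A straight pull of about 40 N did not free the spanner. Adding a slight counter-turn did, and the nut stayed at its stop. The wrist force reached about 43 N at most.
- The pull tilted the spanner a few degrees nose-down in the grip. I set it down gently, and the last pictures show it lying flat.

In the last pictures the jar, bottle, tub, straws and the other spanners stand where they were, and the robot touches nothing.

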